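Sort the bun feet from the slide-cover case by weight

ROBOT

A 6-joint arm with a two-finger parallel gripper is mounted at the origin on the work surface. World frame = base frame: x ahead of the robot, y to its left, z up, the work surface at z = 0. Lengths are in m, angles in rad, forces in N, time in s.
With the tool pointing down it reaches from about 0.3 to 0.85 m from the base axis. Payload 4.2 kg.
Tool frame: the origin (TCP) lies midway between the tips of the shut fingers; the grasp point (between the pads) lies manip.hold_point_z behind it (manip.hold_point_z is the distance from the TCP to the grasp point, in m); x points along the fingers, z is the direction in which the jaws open and shut, and the axes are right-handed (so a half turn about x gives the same grasp; the last joint's range is limited). The gripper opens to 91 mm and grips with 3 to 60 N. Pads are 32 mm wide; open, the fingers measure 118 mm over their backs; the gripper's body (76 mm by 178 mm) begins 60 mm behind the grasp point.
Start: joints at [1.208, 0.32, 1.565, -0, 1.257, -0.02], TCP at [0.193, 0.542, 0.214] pointing down, gripper open.
Joint ranges: [-3.11, 3.11], [-0.84, 2.01], [0.21, 2.61], [-1.34, 4.49], [0.05, 2.63], [-2.56, 2.56]. Speed limits (rad/s): [2.57, 2.57, 3.14, 3.14, 3.14, 3.14].

INTERFACE

Orientations are given as a unit quaternion [w, x, y, z].
In Python, from workcell import manip gives the robot as it stands. The module is installed in compiled form; this text tells all that it offers.
- The arm moves only by the tool arm_command, never from a script. Its arguments are lists of equal length, an entry for each row: "grip": the finger opening in m, from 0 to 0.0912; "delta_pos": the shift along the tool's x, y, z in m, a list of three; "turn": the turn about the tool's x in degrees. In form: {"grip": [grip, ...], "delta_pos": [[tx, ty, tz], ...], "turn": [turn, ...]}. A call has 1 to 5 rows; each row shifts and turns the pose as measured when the row begins, along the tool's axes as they then stand; what a row does not reach is not made up. A row lasts 1/10 s, in which the tool goes at most 50 mm and 8.59 degrees, less where a joint would pass 70% of its speed; a pose out of reach is approached as far as the arm can. A call is refused whole if a number of a shift passes 0.05 or a number of a turn 8.59, either way. A call with a gripper value outside its range is refused whole. The fingers move at their own pace and stop on an object; the grip force is fixed at half the most. Time passes only in rows, so rows that do not move let the fingers close. It gives the time, the measured TCP pose, the force and the opening at its end, in the units of the state.
- manip.get_obs(): the state, without advancing time (a new reading comes with each control period).
- manip.read_camera(name): name is "side" or "top" or "wrist"; returns (picture, depth): 420x560x3 uint8, blue, green, red; 420x560 float32, m along the optical axis (not along the pixel's ray), 0 where there is no reading.
- manip.camera_model(name): a dict with "camera_matrix" (3x3 intrinsics, pixels), "k1" (the pictures are not rectified: a ray, as slopes to the right and down, at radius r is drawn at 1 + k1 r^2 times it, then the intrinsics apply), "R" (3x3) and "t" (3): a world point X has camera coordinates R X + t; the wrist camera has in their place "hand_eye" (4x4, takes a point from camera to tool coordinates, whose origin is the TCP and whose axes are the tool frame's). Camera axes: x right, y down, z forward; pixel columns grow to the right and rows downward; lengths in m; the calibration is good to about 2 mm. A picture is of the moment at which its call begins: read the wrist's pose just before it. camera_model takes no time and is no camera call.
- manip.sign_off(): hands the job in, once; it reports no verdict.
The state is a dict: "time_s": time; "qpos": joint angles; "qd": joint speeds; "joint_torque": joint torques, N m; "eef_pos": TCP position; "ee_rot": TCP orientation; "wrist_force": force on the tool from outside, world axes, zero at the start; "moment": the same for the moment, N m; "finger_gap": finger opening in m.
Only numpy, scipy, OpenCV 4.12 (cv2) and the standard library are available. Lean on these libraries where they do the work, as an engineer would, in place of code of your own. Each camera call takes 0.05 s, during which the arm holds its last target.

TASK

Pull up the spring plunger knob on the case, slide the cover fully open until the plunger drops into its open slot, and take out all the wooden bun feet. Judge each by its weight in the hand: put the heavy, steel-cored ones in the round tin and the light, plain ones in the square plywood box, lowering each gently so that it stands on the bottom beside the others. Then slide the cover fully shut so that the plunger drops home again, leaving the other things on the bench where they are and the tin and box upright.

Things in the scene. Friction and masses are not known exactly. Their poses are not given: they have to be found in the camera images.
- case: wooden slide-cover case fixed to the bench, 214 (x) by 354 mm (y), rails' top 70 mm high. Origin: on the bench under the well's centre, z up; the cover opens along the case's own +y. Well: 190 (x) by 134 mm (y) inside, floor 6 mm above the bench, walls 56 mm high; feet stand near x = +-42, y = +-31 mm. From y = 75 to 279 mm a 50 mm high deck with a steel locking bar that has a slot for shut and one for open
- cover (a joint): travel of the flat aluminium cover plate (196 by 200 mm, top 63 mm above the bench) in m along the case's +y: 0 fully shut, 0.145 fully open against its stop. It slides against about 1 N. It can only be moved while the plunger is held up
- plunger (a joint): height of the spring plunger in m: 0 dropped into a slot of the locking bar (cover locked), 0.014 fully up. Above 0.008 its pin is clear of the slot; let go between the slots it rides on the bar. Spring 5 N at 0, 10 N at 0.014. It drops in when the cover is within 2 mm of fully shut or fully open
- knob (a point): centre of the plunger's round black knob, 31 mm across, 28 mm high, carried on the cover (pull it straight up, drag the cover by it, let go to drop the pin); with cover shut and plunger down it is 98 mm above the bench, 105 mm along +y from the case's origin. The knob's underside is 21 mm above the cover, with a 24 mm wide, 14 mm high collar on the cover under it
- foot1: turned wooden bun foot, all alike to look at: 49 mm across the belly (widest 23 mm up), 44 mm high, flat underside 32 mm across. Steel-cored ones weigh 0.27 to 0.37 kg, plain ones 0.065 to 0.095: only lifting tells. Origin: centre of the underside, z up. Stands on the well's floor with at least 25 mm free beside it along the case's x for fingers (grip the belly across x), but only 7 mm or more to its neighbour along y
- foot2: turned wooden bun foot, all alike to look at: 49 mm across the belly (widest 23 mm up), 44 mm high, flat underside 32 mm across. Steel-cored ones weigh 0.27 to 0.37 kg, plain ones 0.065 to 0.095: only lifting tells. Origin: centre of the underside, z up. Stands on the well's floor with at least 25 mm free beside it along the case's x for fingers (grip the belly across x), but only 7 mm or more to its neighbour along y
- foot3: turned wooden bun foot, all alike to look at: 49 mm across the belly (widest 23 mm up), 44 mm high, flat underside 32 mm across. Steel-cored ones weigh 0.27 to 0.37 kg, plain ones 0.065 to 0.095: only lifting tells. Origin: centre of the underside, z up. Stands on the well's floor with at least 25 mm free beside it along the case's x for fingers (grip the belly across x), but only 7 mm or more to its neighbour along y
- foot4: turned wooden bun foot, all alike to look at: 49 mm across the belly (widest 23 mm up), 44 mm high, flat underside 32 mm across. Steel-cored ones weigh 0.27 to 0.37 kg, plain ones 0.065 to 0.095: only lifting tells. Origin: centre of the underside, z up. Stands on the well's floor with at least 25 mm free beside it along the case's x for fingers (grip the belly across x), but only 7 mm or more to its neighbour along y
- tin: round open steel tin for the heavy feet, loose: 160 mm across, 75 mm high, wall 3 mm, inner floor 4 mm above its origin, the centre of its underside; z up
- crate: square open plywood box for the light feet, loose: 165 by 165 mm, 75 mm high, walls 7 mm, inner floor 7 mm above its origin, the centre of its underside; x and y along its sides, z up
- glue: white glue bottle, 60 mm across and 170 mm high; not part of the job. Origin: centre of the underside
- tape: roll of tape lying flat, 100 mm across and 24 mm high; not part of the job. Origin: centre of the underside
- varnish: small metal can, 86 mm across and 100 mm high; not part of the job. Origin: centre of the underside
Not all that is in view belongs to the job. Of the things like the crate, leave any that is orange; of the rest the larger one is meant.

How it is judged:
On the way, in this order (a step that is already met when the one before it is completed fails the run):
1. the plunger is pulled up out of its slot with the cover still shut (value of joint plunger above 0.0085 m and value of joint cover below 0.008 m), for 0.05 s.
2. the cover is fully open and the plunger has dropped into the open slot (value of joint cover above 0.138 m and value of joint plunger below 0.003 m), for 0.2 s.
3. every foot stands on the bottom of its container, heavy ones in the tin and light ones in the box (told by the force with which each rests there), and is let go (linear speed of each of foot1, foot2, foot3, foot4 below 0.03 m/s and ((horizontal distance between foot1 and tin below 0.08 m and z of foot1 in the frame of tin between -0.005 and 0.02 m and contact force between foot1 and tin above 1.7 N) or (horizontal distance between foot1 and crate below 0.08 m and z of foot1 in the frame of crate between -0.005 and 0.02 m and contact force between foot1 and crate between 0.2 and 1.7 N)) and ((horizontal distance between foot2 and tin below 0.08 m and z of foot2 in the frame of tin between -0.005 and 0.02 m and contact force between foot2 and tin above 1.7 N) or (horizontal distance between foot2 and crate below 0.08 m and z of foot2 in the frame of crate between -0.005 and 0.02 m and contact force between foot2 and crate between 0.2 and 1.7 N)) and ((horizontal distance between foot3 and tin below 0.08 m and z of foot3 in the frame of tin between -0.005 and 0.02 m and contact force between foot3 and tin above 1.7 N) or (horizontal distance between foot3 and crate below 0.08 m and z of foot3 in the frame of crate between -0.005 and 0.02 m and contact force between foot3 and crate between 0.2 and 1.7 N)) and ((horizontal distance between foot4 and tin below 0.08 m and z of foot4 in the frame of tin between -0.005 and 0.02 m and contact force between foot4 and tin above 1.7 N) or (horizontal distance between foot4 and crate below 0.08 m and z of foot4 in the frame of crate between -0.005 and 0.02 m and contact force between foot4 and crate between 0.2 and 1.7 N)) and contact force between each of foot1, foot2, foot3, foot4 and the fingers below 0.05 N), for 0.2 s.
At the end, for the whole second after the job is handed in: Every heavy foot rests on the bottom of the tin and every light one on the bottom of the plywood box (none on its side or on another), tin and box upright, the cover is shut (within 6 mm) and the plunger down in its slot (within 3 mm) (value of joint cover below 0.006 m and value of joint plunger below 0.003 m and angle between each of tin, crate's own z axis and vertical below 0.15 rad and linear speed of each of foot1, foot2, foot3, foot4 below 0.03 m/s and ((horizontal distance between foot1 and tin below 0.08 m and z of foot1 in the frame of tin between -0.005 and 0.02 m and contact force between foot1 and tin above 1.7 N) or (horizontal distance between foot1 and crate below 0.08 m and z of foot1 in the frame of crate between -0.005 and 0.02 m and contact force between foot1 and crate between 0.2 and 1.7 N)) and ((horizontal distance between foot2 and tin below 0.08 m and z of foot2 in the frame of tin between -0.005 and 0.02 m and contact force between foot2 and tin above 1.7 N) or (horizontal distance between foot2 and crate below 0.08 m and z of foot2 in the frame of crate between -0.005 and 0.02 m and contact force between foot2 and crate between 0.2 and 1.7 N)) and ((horizontal distance between foot3 and tin below 0.08 m and z of foot3 in the frame of tin between -0.005 and 0.02 m and contact force between foot3 and tin above 1.7 N) or (horizontal distance between foot3 and crate below 0.08 m and z of foot3 in the frame of crate between -0.005 and 0.02 m and contact force between foot3 and crate between 0.2 and 1.7 N)) and ((horizontal distance between foot4 and tin below 0.08 m and z of foot4 in the frame of tin between -0.005 and 0.02 m and contact force between foot4 and tin above 1.7 N) or (horizontal distance between foot4 and crate below 0.08 m and z of foot4 in the frame of crate between -0.005 and 0.02 m and contact force between foot4 and crate between 0.2 and 1.7 N))); the robot touches nothing.
It fails at once if a foot is let fall into a container from more than about 30 mm above the bottom ((horizontal distance between foot1 and tin below 0.075 m and z of foot1 in the frame of tin between 0.022 and 0.09 m and linear speed of foot1 above 0.4 m/s and contact force between foot1 and the fingers below 0.05 N) or (horizontal distance between foot1 and crate below 0.075 m and z of foot1 in the frame of crate between 0.022 and 0.09 m and linear speed of foot1 above 0.4 m/s and contact force between foot1 and the fingers below 0.05 N) or (horizontal distance between foot2 and tin below 0.075 m and z of foot2 in the frame of tin between 0.022 and 0.09 m and linear speed of foot2 above 0.4 m/s and contact force between foot2 and the fingers below 0.05 N) or (horizontal distance between foot2 and crate below 0.075 m and z of foot2 in the frame of crate between 0.022 and 0.09 m and linear speed of foot2 above 0.4 m/s and contact force between foot2 and the fingers below 0.05 N) or (horizontal distance between foot3 and tin below 0.075 m and z of foot3 in the frame of tin between 0.022 and 0.09 m and linear speed of foot3 above 0.4 m/s and contact force between foot3 and the fingers below 0.05 N) or (horizontal distance between foot3 and crate below 0.075 m and z of foot3 in the frame of crate between 0.022 and 0.09 m and linear speed of foot3 above 0.4 m/s and contact force between foot3 and the fingers below 0.05 N) or (horizontal distance between foot4 and tin below 0.075 m and z of foot4 in the frame of tin between 0.022 and 0.09 m and linear speed of foot4 above 0.4 m/s and contact force between foot4 and the fingers below 0.05 N) or (horizontal distance between foot4 and crate below 0.075 m and z of foot4 in the frame of crate between 0.022 and 0.09 m and linear speed of foot4 above 0.4 m/s and contact force between foot4 and the fingers below 0.05 N)).
It fails at once if a foot is banged into a container (over 40 N) (contact force between any of foot1, foot2, foot3, foot4 and tin above 40 N or contact force between any of foot1, foot2, foot3, foot4 and crate above 40 N).
It fails at once if a bystander (glue, tape, can) is moved by more than 40 mm (distance of any of glue, tape, varnish from where it was at the start of the episode above 0.04 m).
Of foot1, foot2, foot3, foot4 only 3 to 4 are there at a start; the rules pass over those that are not, and their reading is None.
At some moment in a run one of tin, crate may be knocked a few centimetres aside while the robot is not near it.
It also fails if it takes over 210 s, if anything falls off the work surface, if the arm or the gripper's body presses on something with over 40 N, if the wrist force passes 120 N, or if a joint passes its speed limit or range.

## Working session

There is one attempt and no reset: what is moved stays moved. The work goes in short steps, Python scripts to look and compute and a tool call to move; the robot and the scene stay as the last step left them, time stands still between calls to the robot, and variables do not carry over. Pictures are saved under pics/ and viewed, and the job is handed in when it is done.

Besides the shell and the picture viewer there is one more tool, called after "Request:" by a JSON object that holds its "method" and its "body". arm_command: Moves the arm, as the interface text tells. Its arguments: {"type":"object","properties":{"grip":{"type":"array","items":{"type":"number"}},"delta_pos":{"type":"array","items":{"type":"array","items":{"type":"number"}}},"turn":{"type":"array","items":{"type":"number"}}},"required":["grip","delta_pos","turn"]}

```bash
mkdir -p pics; cat > h.py <<'E'
import numpy as np, cv2
from workcell import manip
from scipy.spatial.transform import Rotation as Rn
def Rq(q): return Rn.from_quat([q[1],q[2],q[3],q[0]]).as_matrix()
def cam(name):
    o=manip.get_obs(); m=manip.camera_model(name); p,d=manip.read_camera(name)
    if 'hand_eye' in m:
        T=np.eye(4);T[:3,:3]=Rq(o['ee_rot']);T[:3,3]=o['eef_pos'];W=T@np.array(m['hand_eye'])
        R=W[:3,:3].T;t=-R@W[:3,3]
    else: R=np.array(m['R']);t=np.array(m['t'])
    return p,d,np.array(m['camera_matrix']),m['k1'],R,t
def cloud(d,K,k1,R,t):
    h,w=d.shape;u,v=np.meshgrid(np.arange(w),np.arange(h))
    pts=cv2.undistortPoints(np.stack([u,v],-1).reshape(-1,1,2).astype(float),K,np.array([k1,0,0,0.]))[:,0]
    c=np.concatenate([pts,np.ones((len(pts),1))],1)*d.reshape(-1,1)
    return ((c-t)@R).reshape(h,w,3)
def proj(X,K,k1,R,t):
    return cv2.projectPoints(np.atleast_2d(X).astype(float),cv2.Rodrigues(R)[0],t.reshape(3,1),K,np.array([k1,0,0,0.]))[0][:,0]
E
python3 - <<'E'
from h import *
o=manip.get_obs();print(o, manip.hold_point_z)
for n in ('top','side','wrist'):
    c=cam(n);cv2.imwrite(f'pics/{n}0.png',c[0]);np.savez(f'{n}0.npz',d=c[1],K=c[2],k1=c[3],R=c[4],t=c[5],p=c[0]);print(n,c[2],c[3],-c[4].T@c[5])
print(Rq(o['ee_rot']))
E
```

```text
{'time_s': 0.0, 'qpos': array([ 1.20800656e+00,  3.20281054e-01,  1.56564981e+00,  1.28600447e-05,
        1.25741170e+00, -2.00152288e-02]), 'qd': array([-6.50576866e-04,  5.45136728e-05,  1.10718126e-03, -1.15562112e-03,
        7.81827918e-04,  4.25213292e-04]), 'joint_torque': array([ 1.30279866e-03, -4.12465096e+01, -2.31972027e+01,  7.29595008e-02,
        4.58155631e-02, -1.57788577e-04]), 'eef_pos': array([0.19308465, 0.54108123, 0.21313786]), 'ee_rot': array([ 0.57743474, -0.40774121,  0.57846501,  0.40705585]), 'wrist_force': array([-0.25270387, -0.16517035, -0.05955885]), 'moment': array([ 0.05473428,  0.02194563, -0.01728851]), 'finger_gap': 0.09131054514164422} 0.0188
top [[516.98902683   0.         272.95598996]
 [  0.         516.98902683 214.98725562]
 [  0.           0.           1.        ]] -0.07271105217211103 [ 0.41962973 -0.11644822  1.8112369 ]
side [[453.09497354   0.         282.18088704]
 [  0.         453.09497354 214.16825926]
 [  0.           0.           1.        ]] -0.1361493365082413 [ 0.46765474 -1.06063166  1.04343105]
wrist [[339.02775861   0.         277.86844984]
 [  0.         339.02775861 206.64517109]
 [  0.           0.           1.        ]] 0.01491300824634666 [0.13063269 0.56511075 0.38454464]
[[-6.32451666e-04 -9.41824416e-01  3.36104700e-01]
 [-1.63166639e-03  3.36105292e-01  9.41823004e-01]
 [-9.99998469e-01  4.72467854e-05 -1.74931359e-03]]
```

View pics/top0.png

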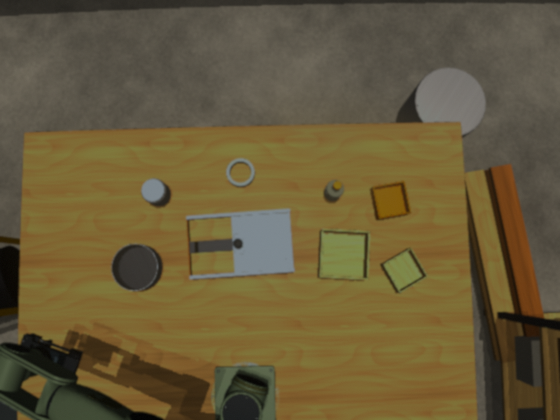

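View pics/side0.png

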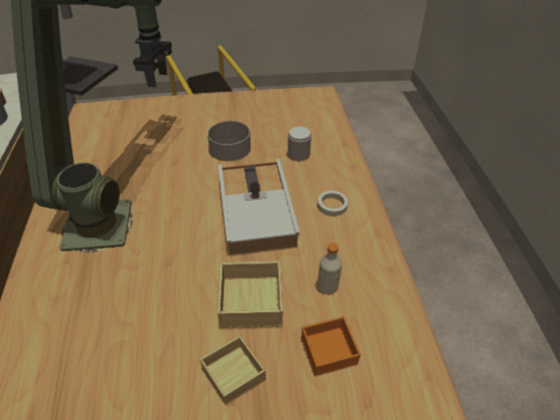

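View pics/wrist0.png

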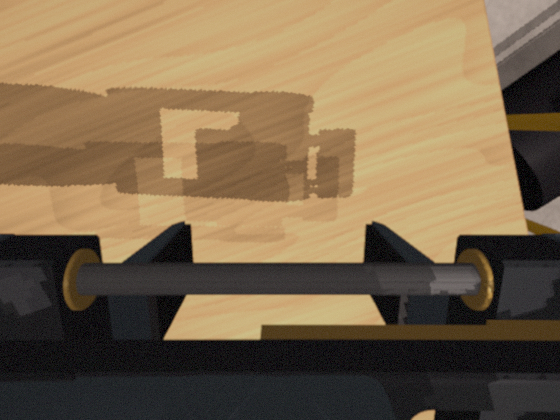

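```bash
python3 - <<'E'
from h import *
cl={}
for n in ('top','side'):
    z=np.load(n+'0.npz');cl[n]=cloud(z['d'],z['K'],float(z['k1']),z['R'],z['t'])
def comp(n,box,zl,zh):
    X=cl[n].reshape(-1,3);m=(X[:,0]>box[0])&(X[:,0]<box[1])&(X[:,1]>box[2])&(X[:,1]<box[3])&(X[:,2]>zl)&(X[:,2]<zh);return X[m]
z=np.load('top0.npz')
for name,(u,v) in dict(cover=(265,243),knob=(237,243),tin=(136,267),crate=(343,255),tape=(241,160),glue=(335,190),var=(153,191),bench=(100,200),small=(403,270),orange=(390,201)).items():
    print(name,cl['top'][v,u].round(4))
# whole-scene height map picture
for n in cl:
    for name,(u,v),r in (('tin',(136,267),.1),('crate',(343,255),.115),('case',(240,244),.0)):
        c=cl['top'][v,u]
        if name=='case': box=(c[0]-.16,c[0]+.16,c[1]-.24,c[1]+.26);zl,zh=.058,.08
        else: box=(c[0]-r,c[0]+r,c[1]-r,c[1]+r);zl,zh=.066,.085
        P=comp(n,box,zl,zh)
        rect=cv2.minAreaRect(P[:,:2].astype(np.float32)*1000)
        ci=cv2.minEnclosingCircle(P[:,:2].astype(np.float32)*1000)
        print(n,name,len(P),rect,ci,np.median(P[:,2]))
    c=cl['top'][243,237]
    P=comp(n,(c[0]-.05,c[0]+.05,c[1]-.06,c[1]+.06),.1,.13);print('knob',len(P),P.mean(0),np.ptp(P,0))
E
```

```text
cover [ 0.5193 -0.0807  0.0611]
knob [0.5186 0.0106 0.1088]
tin [0.4477 0.3746 0.0032]
crate [ 0.4745 -0.3503  0.0084]
tape [ 0.8147 -0.0014  0.0287]
glue [ 0.6833 -0.3148  0.139 ]
var [0.7003 0.2927 0.098 ]
bench [0.6879 0.5062 0.0035]
small [ 0.4174 -0.5582  0.0075]
orange [ 0.6604 -0.5231  0.0092]
top tin 198 ((447.59521484375, 360.6566162109375), (159.46510314941406, 158.13723754882812), 58.986572265625) ((447.79876708984375, 361.112060546875), 81.073486328125) 0.07461538877289073
top crate 422 ((477.9376525878906, -346.37579345703125), (167.10482788085938, 165.47103881835938), 85.54816436767578) ((477.6197814941406, -345.0001220703125), 114.6707534790039) 0.07471837922993747
top case 3979 ((546.9013061523438, 43.34474182128906), (272.33544921875, 422.98699951171875), 2.323094606399536) ((550.3109130859375, 43.581642150878906), 249.62135314941406) 0.06511524900429369
knob 66 [0.52100413 0.0104971  0.11173767] [0.02933528 0.027411   0.02564814]
side tin 251 ((448.57574462890625, 359.6396484375), (167.0311737060547, 160.67210388183594), 69.1163101196289) ((448.5687255859375, 364.634521484375), 88.5087890625) 0.0726787744390531
side crate 749 ((478.19195556640625, -348.66632080078125), (167.65121459960938, 166.3607940673828), 85.48161315917969) ((478.7291259765625, -348.8897399902344), 115.79167175292969) 0.07370878071791617
side case 3496 ((521.9100341796875, 3.1855010986328125), (214.96693420410156, 358.50115966796875), 2.766911745071411) ((521.1923217773438, 3.150848388671875), 208.25790405273438) 0.063383023998304
knob 70 [0.52118208 0.00459998 0.1094684 ] [0.02869063 0.03387574 0.01753078]
```

```bash
cat > plan.py <<'E'
import sys
from h import *
# usage: plan.py x y z yawdeg step_mm : prints rows (tool-frame) from the current pose
def plan(tx,ty,tz,yaw,step=40,turnstep=8,n=None):
    o=manip.get_obs();p=np.array(o['eef_pos']);R=Rq(o['ee_rot'])
    cur=np.degrees(np.arctan2(R[1,2],R[0,2])); e=-((yaw-cur+180)%360-180)
    d=np.array([tx,ty,tz])-p
    N=max(int(np.ceil(np.linalg.norm(d)*1000/step)),int(np.ceil(abs(e)/turnstep)),1)
    print('now',p.round(4),'jaw',round(cur,2),'x_tool',R[:,0].round(4),'gap',round(o['finger_gap'],4),'F',o['wrist_force'].round(2),'t',o['time_s'],'rows',N)
    out=[];th=0
    for i in range(N):
        Ri=R@Rn.from_euler('x',th,degrees=True).as_matrix()
        out.append((Ri.T@(d/N)).round(4).tolist());th+=e/N
    print([round(e/N,2)]*min(N,1),out if abs(e)>1 else (out[0],'x',N))
if __name__=='__main__':
    a=[float(v) for v in sys.argv[1:]];plan(*a)
E
python3 plan.py 0.5215 0.0065 0.21 2.77 48 8.5
```

```text
now [0.1931 0.5412 0.2133] jaw 70.36 x_tool [-5.0e-04 -1.2e-03 -1.0e+00] gap 0.0911 F [ 0.19 -0.31 -0.11] t 0.15 rows 14
[np.float64(4.83)] [[0.0003, -0.0349, -0.0281], [0.0003, -0.0372, -0.025], [0.0003, -0.0391, -0.0218], [0.0003, -0.0408, -0.0185], [0.0003, -0.0423, -0.015], [0.0003, -0.0434, -0.0113], [0.0003, -0.0442, -0.0077], [0.0003, -0.0446, -0.0039], [0.0003, -0.0448, -0.0001], [0.0003, -0.0447, 0.0036], [0.0003, -0.0442, 0.0074], [0.0003, -0.0434, 0.0111], [0.0003, -0.0423, 0.0147], [0.0003, -0.041, 0.0182]]
```

Request:
{"method": "arm_command", "body": {"grip": [0.09,0.09,0.09,0.09,0.09], "delta_pos": [[0,-0.035,-0.028],[0,-0.037,-0.025],[0,-0.039,-0.022],[0,-0.041,-0.0185],[0,-0.042,-0.015]], "turn": [5,5,5,5,5]}}

```text
time_s: 0.65
eef_pos: [0.3088, 0.3473, 0.2108]
ee_rot: [0.653, -0.271, 0.654, 0.27]
wrist_force: [1.3, 0.1, -0.5]
finger_gap: 0.09
```

```bash
python3 plan.py 0.5215 0.0065 0.21 2.77 48 8.5
```

```text
now [0.3088 0.3473 0.2108] jaw 44.96 x_tool [-0.0018 -0.0017 -1.    ] gap 0.09 F [ 1.28  0.11 -0.5 ] t 0.65 rows 9
[np.float64(4.69)] [[0.0001, -0.0435, -0.01], [0.0001, -0.0442, -0.0064], [0.0001, -0.0445, -0.0028], [0.0001, -0.0446, 0.0008], [0.0001, -0.0444, 0.0045], [0.0001, -0.0439, 0.0081], [0.0001, -0.0431, 0.0117], [0.0001, -0.042, 0.0151], [0.0001, -0.0406, 0.0185]]
```

Tracking is good.

Request:
{"method": "arm_command", "body": {"grip": [0.09,0.09,0.09,0.09,0.09], "delta_pos": [[0,-0.0435,-0.01],[0,-0.044,-0.006],[0,-0.0445,-0.003],[0,-0.0445,0.001],[0,-0.0445,0.0045]], "turn": [4.7,4.7,4.7,4.7,4.7]}}

```text
time_s: 1.15
eef_pos: [0.4283, 0.1488, 0.2106]
ee_rot: [0.695, -0.127, 0.696, 0.126]
wrist_force: [0.1, 0.5, -0.1]
finger_gap: 0.0901
```

Request:
{"method": "arm_command", "body": {"grip": [0.08,0.07,0.06,0.06,0.06], "delta_pos": [[0,-0.044,0.008],[0,-0.043,0.012],[0,-0.042,0.015],[0,-0.0405,0.0185],[0,0,0]], "turn": [4.7,4.7,4.7,4.7,0]}}

```text
time_s: 1.65
eef_pos: [0.5237, -0.0163, 0.2098]
ee_rot: [0.707, -0.004, 0.707, 0.002]
wrist_force: [-0.9, 0.1, -0.0]
finger_gap: 0.0601
```

```bash
python3 plan.py 0.5215 0.0065 0.21 2.77 48 8.5
python3 - <<'E'
from h import *
p,d,K,k1,R,t=cam('wrist');cv2.imwrite('pics/w1.png',p);np.savez('w1.npz',d=d,K=K,k1=k1,R=R,t=t,p=p)
C=cloud(d,K,k1,R,t)
X=C.reshape(-1,3);k=(X[:,2]>.1)&(X[:,2]<.125)&(abs(X[:,0]-.52)<.04)&(abs(X[:,1]-.01)<.05)
P=X[k];print(len(P),P.mean(0),P.min(0),P.max(0),cv2.minEnclosingCircle((P[:,:2]*1000).astype(np.float32)))
E
```

```text
now [ 0.5237 -0.0163  0.2098] jaw 0.5 x_tool [-6.0e-04 -2.6e-03 -1.0e+00] gap 0.0601 F [-0.9   0.11 -0.04] t 1.65 rows 1
[np.float64(-2.27)] [[-0.0002, 0.0228, -0.002]]
1126 [0.52066371 0.01141505 0.11194269] [ 0.50554124 -0.0042866   0.10005444] [0.53554695 0.02567263 0.11494475] ((520.5994262695312, 10.601755142211914), 15.326188087463379)
```

View pics/w1.png

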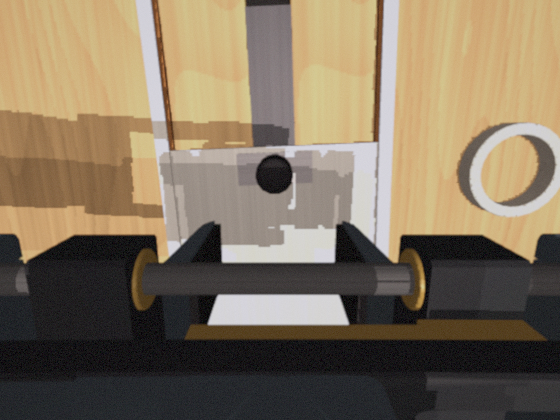

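```bash
python3 - <<'E'
from h import *
z=np.load('w1.npz');C=cloud(z['d'],z['K'],float(z['k1']),z['R'],z['t']);X=C.reshape(-1,3)
def fit(P,x):
    a=np.polyfit(P[:,1],P[:,0],1);return np.degrees(np.arctan(-a[0])),np.polyval(a,0.0)
for lo,hi in ((.40,.44),(.60,.66)):
    P=X[(X[:,2]>.066)&(X[:,2]<.074)&(X[:,0]>lo)&(X[:,0]<hi)&(X[:,1]>-.1)&(X[:,1]<.2)]
    print(len(P),fit(P,0),P[:,1].min(),P[:,1].max(),P[:,2].mean())
for n in ('top','side'):
    q=np.load(n+'0.npz');Y=cloud(q['d'],q['K'],float(q['k1']),q['R'],q['t']).reshape(-1,3)
    for lo,hi in ((.395,.435),(.60,.65)):
        P=Y[(Y[:,2]>.066)&(Y[:,2]<.076)&(Y[:,0]>lo)&(Y[:,0]<hi)&(Y[:,1]>-.2)&(Y[:,1]<.2)]
        if len(P)>5: print(n,len(P),fit(P,0),P[:,1].min(),P[:,1].max())
E
python3 plan.py 0.5207 0.0107 0.20 2.7 20
```

```text
3569 (np.float64(2.6279201306766646), np.float64(0.4203106043263912)) -0.07422152155056089 0.1475409947759524 0.07062472467558231
3595 (np.float64(2.9178733434863457), np.float64(0.62251546500978)) -0.07446706095072263 0.1491716163684021 0.07038799516671827
top 322 (np.float64(3.1260717962777274), np.float64(0.42097532919967795)) -0.17308223894955937 0.1733594976162621
top 405 (np.float64(1.2208096063622207), np.float64(0.6186103374941402)) -0.1647034290578436 0.18263537746851363
side 293 (np.float64(2.913723812242818), np.float64(0.4208448638956166)) -0.17811442265096913 0.1770745226029378
side 291 (np.float64(2.408052318398156), np.float64(0.6226655340215043)) -0.17077282207745245 0.18550773323321762
now [ 0.5222 -0.0143  0.2097] jaw 0.62 x_tool [-0.0025 -0.0011 -1.    ] gap 0.0602 F [-0.31 -0.86  0.05] t 1.7 rows 2
[np.float64(-1.04)] [[0.0048, 0.0125, -0.0006], [0.0048, 0.0125, -0.0004]]
```

Request:
{"method": "arm_command", "body": {"grip": [0.06,0.06,0.06,0.06,0.06], "delta_pos": [[0.02,0.0125,-0.0005],[0.03,0.0125,-0.0005],[0.03,0,0],[0.02,0,0],[0,0,0]], "turn": [-1,-1,0,0,0]}}

```text
time_s: 2.2
eef_pos: [0.5177, 0.0156, 0.1071]
ee_rot: [0.706, -0.018, 0.708, 0.019]
wrist_force: [-1.1, -0.1, 0.3]
finger_gap: 0.0598
```

```bash
python3 plan.py 0.5207 0.0107 0.08 2.7 30
```

```text
now [0.5177 0.0156 0.1071] jaw 2.99 x_tool [-0.0032  0.0012 -1.    ] gap 0.0598 F [-1.08 -0.09  0.35] t 2.2 rows 1
[np.float64(0.29)] ([0.0271, -0.0051, 0.0028], 'x', 1)
```

Request:
{"method": "arm_command", "body": {"grip": [0.06,0.06,0.02,0.02,0.02], "delta_pos": [[0.014,-0.004,0.003],[0.012,0,0],[0,0,0],[0,0,0],[0,0,0]], "turn": [0,0,0,0,0]}}

```text
time_s: 2.7
eef_pos: [0.5212, 0.0149, 0.0839]
ee_rot: [0.707, -0.019, 0.707, 0.021]
wrist_force: [-0.7, 0.1, 0.0]
finger_gap: 0.039
```

```bash
python3 plan.py 0.5207 0.0107 0.08 2.7 30
python3 - <<'E'
from h import *
p,d,K,k1,R,t=cam('wrist');cv2.imwrite('pics/w2.png',p)
E
```

```text
now [0.5212 0.0149 0.0839] jaw 3.26 x_tool [ 7.0e-04  2.3e-03 -1.0e+00] gap 0.039 F [-0.66  0.07  0.05] t 2.7 rows 1
[np.float64(0.56)] ([0.0039, -0.0042, -0.0008], 'x', 1)
```

View pics/w2.png

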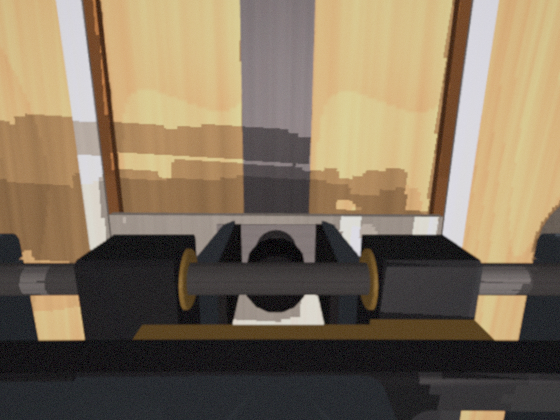

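Knob at (276,272), centred between the fingers, still closing. Adjust slightly and close.

Request:
{"method": "arm_command", "body": {"grip": [0.038,0.02,0.02,0.02,0.02], "delta_pos": [[0.003,-0.004,0],[0,0,0],[0,0,0],[0,0,0],[0,0,0]], "turn": [0,0,0,0,0]}}

```text
time_s: 3.25
eef_pos: [0.5202, 0.0105, 0.0816]
ee_rot: [0.706, -0.019, 0.707, 0.021]
wrist_force: [-1.6, -1.0, -0.8]
finger_gap: 0.0303
```

Request:
{"method": "arm_command", "body": {"grip": [0.0,0.0,0.0,0.0], "delta_pos": [[-0.006,0,0],[-0.005,0,0],[-0.002,0,0],[0,0,0]], "turn": [0,0,0,0]}}

```text
time_s: 3.65
eef_pos: [0.5201, 0.0104, 0.0927]
ee_rot: [0.706, -0.019, 0.708, 0.021]
wrist_force: [1.1, 0.1, -8.6]
finger_gap: 0.0304
```

Request:
{"method": "arm_command", "body": {"grip": [0.0,0.0,0.0,0.0], "delta_pos": [[-0.001,0.015,0],[0,0.02,0],[0,0.02,0],[0,0,0]], "turn": [0.4,0,0,0]}}

```text
time_s: 4.05
eef_pos: [0.5174, 0.065, 0.092]
ee_rot: [0.706, -0.019, 0.708, 0.018]
wrist_force: [1.1, 1.0, -10.0]
finger_gap: 0.0306
```

```bash
python3 plan.py 0.5132 0.156 0.093 2.75 30
```

```text
now [0.5174 0.065  0.092 ] jaw 2.97 x_tool [-0.003  -0.0011 -1.    ] gap 0.0306 F [ 1.06  1.03 -9.96] t 4.05 rows 4
[np.float64(0.05)] ([-0.0003, 0.0228, 0.0001], 'x', 4)
```

Request:
{"method": "arm_command", "body": {"grip": [0.0,0.0,0.0,0.0,0.0], "delta_pos": [[-0.001,0.02,0],[0,0.02,0],[0,0.02,0],[0,0.018,0],[0,0,0]], "turn": [0,0,0,0,0]}}

```text
time_s: 4.55
eef_pos: [0.5135, 0.1413, 0.0909]
ee_rot: [0.706, -0.022, 0.708, 0.017]
wrist_force: [0.3, 0.4, -8.7]
finger_gap: 0.0303
```

```bash
python3 plan.py 0.5132 0.156 0.093 2.75 30
```

```text
now [0.5135 0.1413 0.0909] jaw 3.12 x_tool [-0.0034 -0.0067 -1.    ] gap 0.0303 F [ 0.33  0.39 -8.74] t 4.55 rows 1
[np.float64(0.37)] ([-0.0022, 0.0147, 0.0005], 'x', 1)
```

Push to the stop gently.

Request:
{"method": "arm_command", "body": {"grip": [0.0,0.0,0.0], "delta_pos": [[-0.001,0.012,0],[0,0.005,0],[0,0.002,0]], "turn": [0,0,0]}}

```text
time_s: 4.85
eef_pos: [0.5128, 0.1551, 0.0911]
ee_rot: [0.705, -0.026, 0.708, 0.014]
wrist_force: [2.7, -8.1, -9.6]
finger_gap: 0.0304
```

Request:
{"method": "arm_command", "body": {"grip": [0.0,0.0,0.06,0.06,0.06], "delta_pos": [[0.004,0,0],[0.005,0,0],[0,0,0],[0,0,0],[0,0,0]], "turn": [0,0,0,0,0]}}

```text
time_s: 5.35
eef_pos: [0.5144, 0.1549, 0.0845]
ee_rot: [0.707, -0.024, 0.707, 0.014]
wrist_force: [-0.4, -1.2, 0.4]
finger_gap: 0.0517
```

Request:
{"method": "arm_command", "body": {"grip": [0.06,0.06,0.06,0.06,0.06], "delta_pos": [[-0.04,0,0],[-0.05,0,0],[-0.02,-0.045,0],[-0.02,-0.05,0],[0,-0.05,0]], "turn": [0,0,0,0,0]}}

```text
time_s: 5.85
eef_pos: [0.5244, 0.0168, 0.2242]
ee_rot: [0.709, -0.028, 0.704, 0.018]
wrist_force: [1.0, 0.1, 0.3]
finger_gap: 0.0602
```

Request:
{"method": "arm_command", "body": {"grip": [0.06,0.06,0.06,0.06], "delta_pos": [[-0.01,-0.05,0],[0,-0.05,0],[0,-0.04,0],[0,0,0]], "turn": [0,0,0,0]}}

```text
time_s: 6.25
eef_pos: [0.5341, -0.1289, 0.2419]
ee_rot: [0.713, -0.028, 0.7, 0.014]
wrist_force: [0.1, -0.2, -0.7]
finger_gap: 0.0598
```

```bash
python3 plan.py 0.5255 -0.0965 0.2 2.75 30
python3 - <<'E'
from h import *
p,d,K,k1,R,t=cam('wrist');cv2.imwrite('pics/w3.png',p);np.savez('w3.npz',d=d,K=K,k1=k1,R=R,t=t,p=p)
X=cloud(d,K,k1,R,t).reshape(-1,3)
k=(X[:,2]>.1)&(X[:,2]<.125)&(abs(X[:,0]-.513)<.03)&(abs(X[:,1]-.15)<.05);print(X[k].mean(0) if k.any() else 0,X[k].max(0) if k.any() else 0)
E
```

```text
now [ 0.5341 -0.1289  0.2419] jaw 3.41 x_tool [ 0.0191 -0.0189 -0.9996] gap 0.0598 F [ 0.06 -0.17 -0.68] t 6.25 rows 2
[np.float64(0.33)] ([0.0205, 0.0168, -0.0037], 'x', 2)
0 0
```

View pics/w3.png

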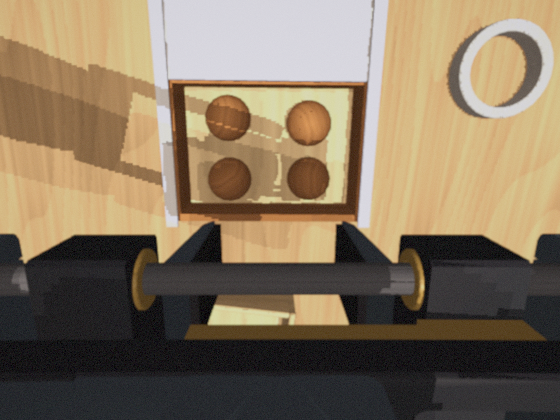

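```bash
cat > feet.py <<'E'
from h import *
import sys
def feet(save):
    p,d,K,k1,R,t=cam('wrist');cv2.imwrite(save,p)
    C=cloud(d,K,k1,R,t)
    m=((C[...,2]>.036)&(C[...,2]<.054)&(abs(C[...,0]-.525)<.08)&(abs(C[...,1]+.0965)<.058)).astype(np.uint8)
    n,l,s,c=cv2.connectedComponentsWithStats(m)
    for i in range(1,n):
        if s[i,4]<100: continue
        P=C[l==i];e=cv2.minEnclosingCircle((P[:,:2]*1000).astype(np.float32))
        print('foot px',c[i].round(),len(P),'mean',P.mean(0).round(4),'circ',np.round(e[0],1),round(e[1],1),'top',P[:,2].max().round(4))
if __name__=='__main__': feet(sys.argv[1])
E
python3 feet.py pics/w4.png
```

```text
foot px [227. 120.] 1591 mean [ 0.4812 -0.0626  0.0464] circ [479.9 -63. ] 23.8 top 0.0534
foot px [309. 125.] 1551 mean [ 0.5666 -0.0631  0.0463] circ [567.7 -63.5] 23.7 top 0.0525
foot px [229. 181.] 1384 mean [ 0.4844 -0.1275  0.0464] circ [ 483.4 -129.6] 23.9 top 0.0529
foot px [308. 181.] 1368 mean [ 0.5708 -0.1221  0.0463] circ [ 572.  -124.3] 23.9 top 0.0524
```

```bash
python3 plan.py 0.567 -0.063 0.09 2.75 32
```

```text
now [ 0.5337 -0.1251  0.2414] jaw 3.57 x_tool [ 0.0179 -0.016  -0.9997] gap 0.0598 F [-0.77  0.27 -0.09] t 6.35 rows 6
[np.float64(0.14)] ([0.0252, 0.0104, 0.0058], 'x', 6)
```

Request:
{"method": "arm_command", "body": {"grip": [0.066,0.066,0.066,0.066,0.066], "delta_pos": [[0.025,0.0125,0.007],[0.03,0.0125,0.007],[0.03,0.0125,0.007],[0.03,0.0125,0.007],[0.025,0.0125,0.007]], "turn": [0.8,0,0,0,0]}}

```text
time_s: 6.85
eef_pos: [0.5723, -0.055, 0.1037]
ee_rot: [0.718, -0.024, 0.696, 0.012]
wrist_force: [-0.6, -1.1, 1.0]
finger_gap: 0.0662
```

```bash
python3 plan.py 0.567 -0.063 0.09 2.75 32
```

```text
now [ 0.5723 -0.055   0.1037] jaw 3.0 x_tool [ 0.0317 -0.0159 -0.9994] gap 0.0662 F [-0.55 -1.08  1.01] t 6.85 rows 1
[np.float64(0.25)] ([0.0136, -0.0075, -0.0061], 'x', 1)
```

Request:
{"method": "arm_command", "body": {"grip": [0.066,0.066,0.066], "delta_pos": [[0.013,-0.008,-0.006],[0.015,0,0],[0,0,0]], "turn": [0,0,0]}}

```text
time_s: 7.15
eef_pos: [0.5651, -0.0553, 0.0711]
ee_rot: [0.715, -0.026, 0.698, 0.017]
wrist_force: [-0.5, -0.3, 0.7]
finger_gap: 0.0658
```

```bash
python3 plan.py 0.567 -0.063 0.012 2.75 15
```

```text
now [ 0.5651 -0.0553  0.0711] jaw 3.54 x_tool [ 0.024  -0.0125 -0.9996] gap 0.0658 F [-0.49 -0.31  0.7 ] t 7.15 rows 4
[np.float64(0.2)] ([0.0148, -0.0017, 0.0], 'x', 4)
```

```bash
python3 - <<'E'
from h import *
for i in range(4):
    o=manip.get_obs();c=cam('wrist');print(o['eef_pos'].round(4),Rq(o['ee_rot'])[:,0].round(4),o['qd'].round(3))
cv2.imwrite('pics/w5.png',c[0])
E
python3 feet.py pics/w6.png
```

```text
[ 0.5651 -0.0553  0.0711] [ 0.024  -0.0125 -0.9996] [ 0.025 -0.029 -0.022 -0.003  0.013  0.004]
[ 0.5659 -0.0555  0.0723] [ 0.0262 -0.0128 -0.9996] [-0.014 -0.023 -0.035 -0.008  0.004 -0.003]
[ 0.5668 -0.056   0.0733] [ 0.0285 -0.0133 -0.9995] [-0.011 -0.014 -0.024 -0.006 -0.005 -0.004]
[ 0.5674 -0.0566  0.0739] [ 0.03   -0.0137 -0.9995] [-0.012 -0.009 -0.011 -0.002 -0.004 -0.001]
foot px [141. 224.] 2845 mean [ 0.4861 -0.0535  0.0453] circ [481.3 -60.9] 23.4 top 0.0522
foot px [275. 235.] 3484 mean [ 0.5674 -0.0567  0.0464] circ [567.9 -63. ] 23.9 top 0.0529
foot px [276. 310.] 1701 mean [ 0.5713 -0.11    0.0442] circ [ 572.2 -122.1] 23.7 top 0.052
```

View pics/w5.png

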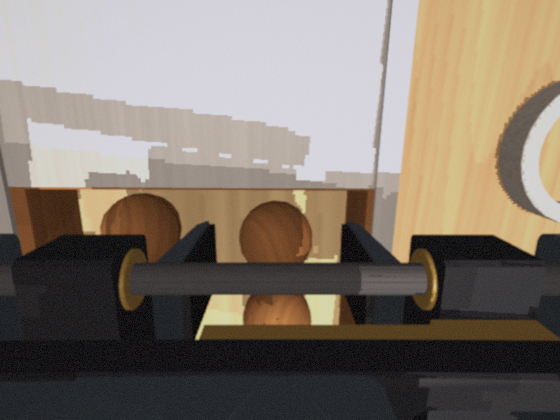

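```bash
cat > settle.py <<'E'
import sys
from h import *
from plan import plan
n=int(sys.argv[1])
for i in range(n): c=cam('wrist')
if sys.argv[2]!='-': cv2.imwrite('pics/'+sys.argv[2],c[0])
o=manip.get_obs()
print('moment',o['moment'].round(3),'tq',o['joint_torque'].round(2))
if len(sys.argv)>3: plan(*[float(v) for v in sys.argv[3:]])
E
python3 settle.py 2 - 0.567 -0.063 0.013 2.75 25
```

```text
moment [-0.066  0.08   0.03 ] tq [ 1.400e-01 -4.242e+01 -1.908e+01  3.000e-02 -9.000e-02  0.000e+00]
now [ 0.5674 -0.0575  0.074 ] jaw 3.41 x_tool [ 0.0307 -0.0138 -0.9994] gap 0.0662 F [-0.59  0.31  0.52] t 7.5 rows 3
[np.float64(0.22)] ([0.0204, -0.0015, -0.0009], 'x', 3)
```

Request:
{"method": "arm_command", "body": {"grip": [0.066,0.066,0.066], "delta_pos": [[0.02,-0.005,-0.001],[0.02,0,-0.001],[0.013,0,-0.001]], "turn": [0.6,0,0]}}

```text
time_s: 7.8
eef_pos: [0.5701, -0.0644, 0.0242]
ee_rot: [0.721, -0.023, 0.692, 0.011]
wrist_force: [-0.1, 0.6, 0.4]
finger_gap: 0.0657
```

```bash
python3 settle.py 4 w7.png 0.567 -0.063 0.012 2.75 25
```

```text
moment [-0.048  0.11   0.009] tq [-4.000e-02 -4.297e+01 -1.674e+01  2.000e-02 -1.000e-01  0.000e+00]
now [ 0.5703 -0.0642  0.025 ] jaw 2.77 x_tool [ 0.0412 -0.0151 -0.999 ] gap 0.0662 F [0.1  0.14 0.94] t 8.0 rows 1
[np.float64(0.02)] ([0.0128, 0.0016, -0.0038], 'x', 1)
```

Request:
{"method": "arm_command", "body": {"grip": [0.066], "delta_pos": [[0.014,0.0015,-0.0035]], "turn": [0]}}

```text
time_s: 8.1
eef_pos: [0.5702, -0.0636, 0.0134]
ee_rot: [0.723, -0.023, 0.69, 0.011]
wrist_force: [-0.1, 0.5, -0.2]
finger_gap: 0.0662
```

```bash
python3 settle.py 4 w8.png 0.567 -0.063 0.012 2.75 25
```

```text
moment [-0.015  0.097 -0.015] tq [ 1.000e-02 -4.337e+01 -1.622e+01  2.000e-02 -1.000e-01  0.000e+00]
now [ 0.5678 -0.0632  0.0116] jaw 2.76 x_tool [ 0.0422 -0.0153 -0.999 ] gap 0.0661 F [ 0.11 -0.7   0.39] t 8.3 rows 1
[np.float64(0.01)] ([-0.0004, 0.0002, -0.0008], 'x', 1)
```

View pics/w8.png

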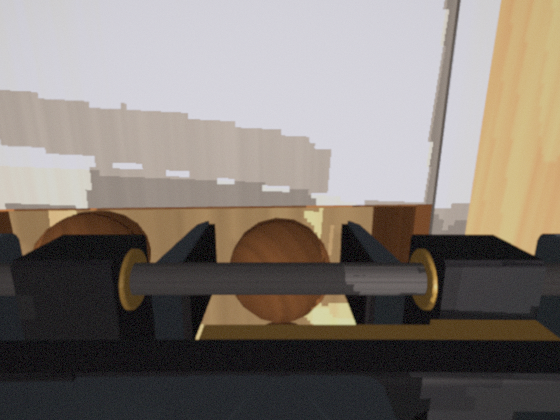

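Foot at (280,270), between the fingers with space on both sides. Close, then lift.

Request:
{"method": "arm_command", "body": {"grip": [0.03,0.03,0.03,0.03], "delta_pos": [[0,0,0],[0,0,0],[0,0,0],[0,0,0]], "turn": [0,0,0,0]}}

```text
time_s: 8.7
eef_pos: [0.569, -0.0633, 0.0137]
ee_rot: [0.723, -0.023, 0.691, 0.011]
wrist_force: [0.0, -0.4, -4.0]
finger_gap: 0.0474
```

Request:
{"method": "arm_command", "body": {"grip": [0.03,0.03,0.03,0.03,0.03], "delta_pos": [[-0.01,0,0],[-0.025,0,0],[-0.03,0,0],[-0.03,0,0],[-0.02,0,0]], "turn": [0,0,0,0,0]}}

```text
time_s: 9.2
eef_pos: [0.56, -0.061, 0.1296]
ee_rot: [0.718, -0.022, 0.695, 0.012]
wrist_force: [0.3, -0.6, -2.6]
finger_gap: 0.0471
```

```bash
for i in 1 2 3 4; do python3 settle.py 2 w9.png 0.567 -0.063 0.15 2.75 25; done
```

```text
moment [-0.036  0.032 -0.003] tq [ 3.000e-02 -4.277e+01 -2.166e+01  2.000e-02  2.900e-01 -0.000e+00]
now [ 0.5617 -0.0612  0.1307] jaw 2.76 x_tool [ 0.0383 -0.0146 -0.9992] gap 0.0473 F [ 0.95 -0.69 -2.62] t 9.3 rows 1
[np.float64(0.01)] ([-0.019, -0.0024, 0.006], 'x', 1)
moment [-0.094  0.087  0.036] tq [ 1.000e-02 -4.394e+01 -2.297e+01  2.000e-02 -2.000e-01  0.000e+00]
now [ 0.5592 -0.0609  0.127 ] jaw 2.75 x_tool [ 0.0309 -0.0137 -0.9994] gap 0.0471 F [-1.08  0.44 -3.55] t 9.4 rows 1
[np.float64(0.0)] ([-0.0227, -0.0028, 0.0083], 'x', 1)
moment [-0.094  0.048 -0.056] tq [ 1.000e-02 -4.331e+01 -2.233e+01  1.000e-02 -1.400e-01  0.000e+00]
now [ 0.5584 -0.0608  0.1256] jaw 2.75 x_tool [ 0.0278 -0.0134 -0.9995] gap 0.0474 F [-0.14 -0.32 -2.91] t 9.5 rows 2
[np.float64(0.0)] ([-0.0121, -0.0015, 0.0046], 'x', 2)
moment [-0.065  0.142 -0.019] tq [ 0.000e+00 -4.281e+01 -2.196e+01  1.000e-02 -1.100e-01  0.000e+00]
now [ 0.5586 -0.0609  0.1255] jaw 2.75 x_tool [ 0.0278 -0.0134 -0.9995] gap 0.0473 F [-0.37  0.16 -3.05] t 9.6 rows 2
[np.float64(0.0)] ([-0.0121, -0.0014, 0.0045], 'x', 2)
```

View pics/w9.png

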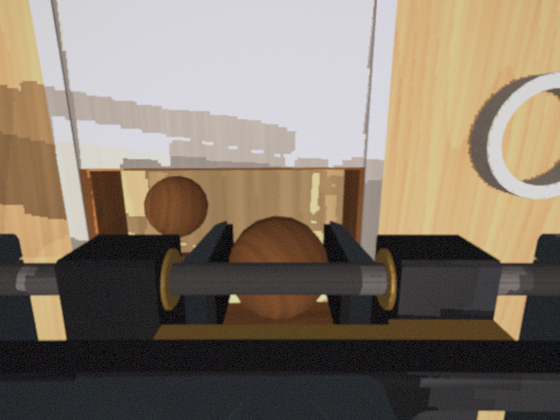

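```bash
cat > cont.py <<'E'
from h import *
from scipy.optimize import least_squares
import sys
def cont(save=None):
  for n in ('top','side'):
    p,d,K,k1,R,t=cam(n);C=cloud(d,K,k1,R,t).reshape(-1,3)
    if save: cv2.imwrite(f'pics/{save}_{n}.png',p)
    for nm,c0 in (('tin',(.448,.36)),('crate',(.478,-.347))):
        m=(abs(C[:,0]-c0[0])<.14)&(abs(C[:,1]-c0[1])<.14)&(C[:,2]>.068)&(C[:,2]<.08)
        P=C[m][:,:2]
        if len(P)<20: print(n,nm,'few');continue
        if nm=='tin':
            r=least_squares(lambda q:np.hypot(P[:,0]-q[0],P[:,1]-q[1])-.0785,P.mean(0),loss='soft_l1',f_scale=.002).x;print(n,nm,len(P),r.round(4))
        else:
            rc=cv2.minAreaRect((P*1000).astype(np.float32));print(n,nm,len(P),np.round(rc[0],1),np.round(rc[1],1),round(rc[2],2))
if __name__=='__main__': cont(sys.argv[1] if len(sys.argv)>1 else None)
E
python3 cont.py c1; python3 plan.py 0.45 0.402 0.17 2.75 45
```

```text
top tin 172 [0.4482 0.3608]
top crate 358 [ 478.1 -346. ] [166.4 165.6] 85.55
side tin 210 [0.4492 0.361 ]
side crate 667 [ 478.2 -348.1] [169.  166.4] 85.6
now [ 0.559  -0.0609  0.126 ] jaw 2.75 x_tool [ 0.0288 -0.0135 -0.9995] gap 0.0471 F [ 0.5   0.11 -3.56] t 9.7 rows 11
[np.float64(0.0)] ([-0.0049, 0.0424, -0.0078], 'x', 11)
```

Request:
{"method": "arm_command", "body": {"grip": [0.03,0.03,0.03,0.03,0.03], "delta_pos": [[-0.025,0.01,0],[-0.02,0.03,-0.008],[0,0.04,-0.008],[0,0.042,-0.008],[0,0.042,-0.008]], "turn": [0,0,0,0,0]}}

```text
time_s: 10.2
eef_pos: [0.5185, 0.1021, 0.1659]
ee_rot: [0.716, -0.019, 0.698, 0.008]
wrist_force: [0.8, 0.4, -3.7]
finger_gap: 0.0473
```

```bash
python3 plan.py 0.449 0.403 0.17 2.75 42
```

```text
now [0.5185 0.1021 0.1659] jaw 2.19 x_tool [ 0.0253 -0.0144 -0.9996] gap 0.0473 F [ 0.85  0.37 -3.73] t 10.2 rows 8
[np.float64(-0.07)] ([-0.0013, 0.0379, -0.0072], 'x', 8)
```

Request:
{"method": "arm_command", "body": {"grip": [0.03,0.03,0.03,0.03,0.03], "delta_pos": [[-0.001,0.038,-0.007],[-0.001,0.038,-0.007],[-0.001,0.038,-0.007],[-0.001,0.038,-0.007],[-0.001,0.038,-0.007]], "turn": [0,0,0,0,0]}}

```text
time_s: 10.7
eef_pos: [0.4725, 0.2982, 0.1646]
ee_rot: [0.715, -0.019, 0.699, 0.008]
wrist_force: [1.3, -0.2, -2.5]
finger_gap: 0.0473
```

```bash
python3 plan.py 0.449 0.403 0.15 2.75 42
```

```text
now [0.4725 0.2982 0.1646] jaw 2.19 x_tool [ 0.022  -0.0158 -0.9996] gap 0.0473 F [ 1.33 -0.17 -2.45] t 10.7 rows 3
[np.float64(-0.19)] ([0.0042, 0.0353, -0.0066], 'x', 3)
```

Request:
{"method": "arm_command", "body": {"grip": [0.03,0.03,0.03], "delta_pos": [[0.002,0.035,-0.007],[0.002,0.035,-0.007],[0.003,0.025,-0.004]], "turn": [0,0,0]}}

```text
time_s: 11.0
eef_pos: [0.449, 0.398, 0.154]
ee_rot: [0.714, -0.02, 0.7, 0.008]
wrist_force: [0.7, -0.1, -3.2]
finger_gap: 0.0476
```

```bash
python3 settle.py 5 w10.png 0.449 0.403 0.10 2.75 25
```

```text
moment [-0.067  0.125 -0.019] tq [  0.78 -45.64 -23.35   0.    -0.07   0.  ]
now [0.4497 0.3951 0.1541] jaw 2.25 x_tool [ 0.0207 -0.0176 -0.9996] gap 0.0472 F [-0.18 -0.06 -3.42] t 11.25 rows 3
[np.float64(-0.17)] ([0.018, 0.003, -0.0005], 'x', 3)
```

View pics/w10.png

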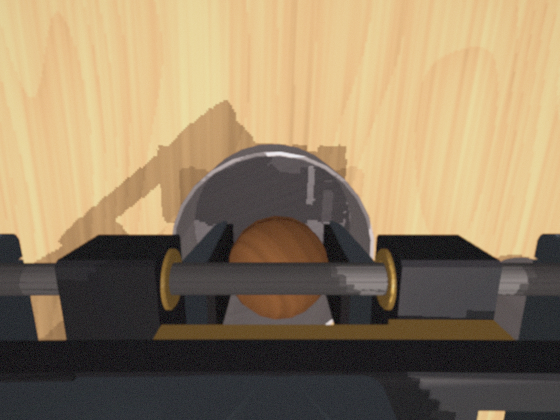

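Request:
{"method": "arm_command", "body": {"grip": [0.03,0.03,0.03,0.03], "delta_pos": [[0.025,0.004,0],[0.03,0.001,0],[0.03,0,0],[0.02,0,0]], "turn": [0,0,0,0]}}

```text
time_s: 11.65
eef_pos: [0.4568, 0.3962, 0.051]
ee_rot: [0.717, -0.016, 0.697, 0.008]
wrist_force: [0.0, -0.8, -3.5]
finger_gap: 0.047
```

```bash
python3 settle.py 5 w11.png 0.449 0.403 0.02 2.75 25
```

```text
moment [-0.045  0.071 -0.079] tq [-1.100e-01 -4.715e+01 -1.934e+01 -6.000e-02 -3.000e-02 -0.000e+00]
now [0.458  0.3982 0.054 ] jaw 1.96 x_tool [ 0.0329 -0.0084 -0.9994] gap 0.0469 F [ 0.38 -0.17 -2.7 ] t 11.9 rows 2
[np.float64(-0.4)] ([0.0168, 0.0027, -0.0049], 'x', 2)
```

View pics/w11.png

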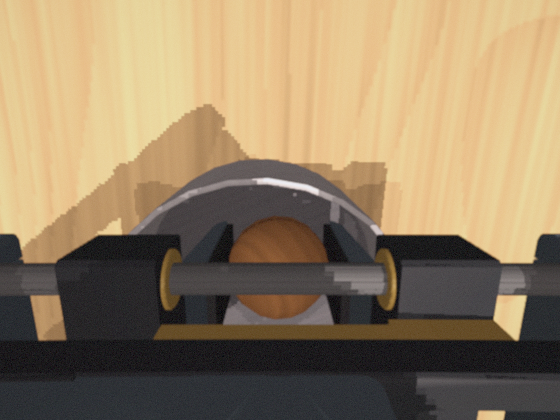

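Request:
{"method": "arm_command", "body": {"grip": [0.03,0.03], "delta_pos": [[0.012,0.003,-0.007],[0.014,0.001,-0.003]], "turn": [0,0]}}

```text
time_s: 12.1
eef_pos: [0.4514, 0.404, 0.0315]
ee_rot: [0.721, -0.012, 0.692, 0.011]
wrist_force: [-0.7, -0.7, -3.8]
finger_gap: 0.0472
```

```bash
python3 settle.py 5 w12.png 0.449 0.402 0.011 2.75 25
```

```text
moment [-0.06   0.085 -0.056] tq [  0.07 -48.1  -18.86  -0.05  -0.12   0.  ]
now [0.4516 0.4036 0.0312] jaw 1.89 x_tool [ 0.0398 -0.0026 -0.9992] gap 0.0473 F [ 0.11 -0.05 -2.48] t 12.35 rows 1
[np.float64(-0.86)] ([0.0201, -0.0015, -0.0034], 'x', 1)
```

View pics/w12.png

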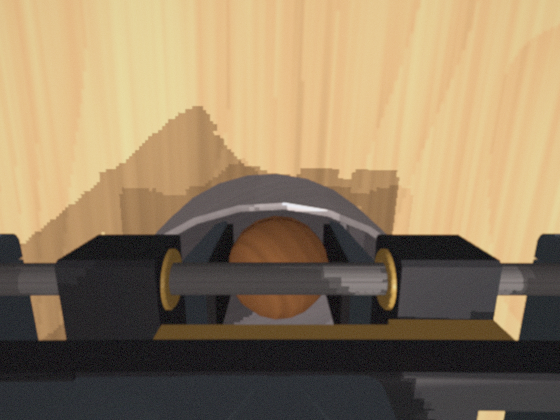

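Centred in x; descend the last 20 mm gently.

Request:
{"method": "arm_command", "body": {"grip": [0.03,0.03], "delta_pos": [[0.009,-0.001,-0.002],[0.006,0,-0.002]], "turn": [0,0]}}

```text
time_s: 12.55
eef_pos: [0.4494, 0.4036, 0.0173]
ee_rot: [0.722, -0.012, 0.692, 0.011]
wrist_force: [-0.2, -0.3, -3.8]
finger_gap: 0.0471
```

```bash
python3 settle.py 4 w13.png 0.449 0.402 0.011 2.75 25
```

```text
moment [-0.083  0.066  0.006] tq [ 4.000e-02 -4.837e+01 -1.838e+01 -5.000e-02 -1.600e-01  0.000e+00]
now [0.4496 0.4037 0.0174] jaw 1.88 x_tool [ 4.320e-02  4.000e-04 -9.991e-01] gap 0.0473 F [ 0.44  0.32 -2.49] t 12.75 rows 1
[np.float64(-0.87)] ([0.0064, -0.0017, -0.0009], 'x', 1)
```

Request:
{"method": "arm_command", "body": {"grip": [0.03,0.03], "delta_pos": [[0.003,0,0],[0.002,0,0]], "turn": [0,0]}}

```text
time_s: 12.95
eef_pos: [0.4503, 0.4041, 0.0127]
ee_rot: [0.722, -0.011, 0.691, 0.012]
wrist_force: [0.4, -0.2, -3.0]
finger_gap: 0.0471
```

```bash
python3 settle.py 3 - 0.449 0.402 0.011 2.75 25
```

```text
moment [-0.088  0.049 -0.003] tq [ -0.   -48.65 -18.41  -0.05  -0.2    0.  ]
now [0.4503 0.4041 0.0127] jaw 1.88 x_tool [ 0.0442  0.0012 -0.999 ] gap 0.0474 F [-0.2   0.08 -3.47] t 13.1 rows 1
[np.float64(-0.87)] ([0.0017, -0.002, -0.0014], 'x', 1)
```

Request:
{"method": "arm_command", "body": {"grip": [0.03], "delta_pos": [[0.002,0,0]], "turn": [0]}}

```text
time_s: 13.2
eef_pos: [0.4506, 0.4047, 0.0115]
ee_rot: [0.723, -0.011, 0.691, 0.012]
wrist_force: [-5.4, -1.7, 16.2]
finger_gap: 0.0471
```

```bash
python3 settle.py 3 - 0.449 0.402 0.011 2.75 25
```

```text
moment [-0.105  0.299  0.026] tq [ -0.94 -45.02 -17.22  -0.33  -0.51   0.  ]
now [0.4506 0.4046 0.0116] jaw 1.87 x_tool [ 0.045   0.0025 -0.999 ] gap 0.0469 F [-2.32  0.12  3.87] t 13.35 rows 1
[np.float64(-0.88)] ([0.0006, -0.0026, -0.0017], 'x', 1)
```

Request:
{"method": "arm_command", "body": {"grip": [0.054,0.056,0.056], "delta_pos": [[-0.0005,0,0],[0,0,0],[0,0,0]], "turn": [0,0,0]}}

```text
time_s: 13.65
eef_pos: [0.4515, 0.4052, 0.0129]
ee_rot: [0.724, -0.011, 0.69, 0.013]
wrist_force: [-0.8, -0.0, -0.5]
finger_gap: 0.0558
```

```bash
python3 settle.py 2 w14.png 0.449 0.402 0.011 2.75 25
```

```text
moment [-0.079  0.037  0.044] tq [ 1.000e-02 -4.700e+01 -1.757e+01 -3.000e-02 -1.900e-01  0.000e+00]
now [0.4514 0.4051 0.0128] jaw 1.88 x_tool [ 0.0471  0.0038 -0.9989] gap 0.0558 F [-0.06  0.56  0.01] t 13.75 rows 1
[np.float64(-0.87)] ([0.0017, -0.003, -0.0026], 'x', 1)
```

View pics/w14.png

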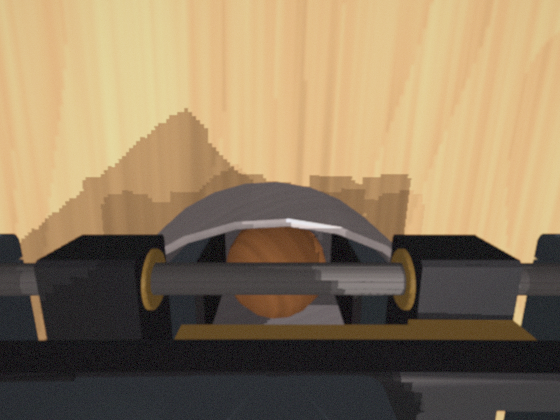

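Request:
{"method": "arm_command", "body": {"grip": [0.056,0.056,0.056,0.056,0.056], "delta_pos": [[-0.015,0,0],[-0.03,0,0.001],[-0.04,0,0.002],[-0.04,0,0.002],[-0.02,-0.02,0.002]], "turn": [0,0,0,0,0]}}

```text
time_s: 14.25
eef_pos: [0.4506, 0.3843, 0.1578]
ee_rot: [0.721, -0.014, 0.693, 0.011]
wrist_force: [1.3, -1.4, -0.2]
finger_gap: 0.056
```

```bash
python3 plan.py 0.481 -0.063 0.15 2.75 44
```

```text
now [0.4506 0.3843 0.1578] jaw 1.99 x_tool [ 0.0395 -0.0028 -0.9992] gap 0.056 F [ 1.35 -1.36 -0.24] t 14.25 rows 11
[np.float64(-0.07)] ([0.0009, -0.0407, 0.0013], 'x', 11)
```

Request:
{"method": "arm_command", "body": {"grip": [0.066,0.066,0.066,0.066,0.066], "delta_pos": [[0,-0.041,0.001],[0,-0.041,0.001],[0,-0.041,0.001],[0,-0.041,0.001],[0,-0.041,0.001]], "turn": [-0.5,0,0,0,0]}}

```text
time_s: 14.75
eef_pos: [0.4674, 0.1777, 0.1632]
ee_rot: [0.725, -0.017, 0.689, 0.019]
wrist_force: [1.1, 0.0, 0.6]
finger_gap: 0.0658
```

```bash
python3 plan.py 0.481 -0.063 0.15 2.75 44
```

```text
now [0.4674 0.1777 0.1632] jaw 2.91 x_tool [ 0.0511  0.0047 -0.9987] gap 0.0658 F [1.13 0.01 0.56] t 14.75 rows 6
[np.float64(0.03)] ([0.0021, -0.0402, 0.0001], 'x', 6)
```

Request:
{"method": "arm_command", "body": {"grip": [0.066,0.066,0.066,0.066,0.066], "delta_pos": [[0.003,-0.041,0],[0.003,-0.041,0],[0.003,-0.041,0],[0.003,-0.041,0],[0.003,-0.041,0]], "turn": [0,0,0,0,0]}}

```text
time_s: 15.25
eef_pos: [0.4786, -0.0354, 0.1485]
ee_rot: [0.726, -0.017, 0.687, 0.019]
wrist_force: [0.7, 0.4, 0.1]
finger_gap: 0.066
```

Request:
{"method": "arm_command", "body": {"grip": [0.066], "delta_pos": [[0.01,-0.036,0]], "turn": [0]}}

```text
time_s: 15.35
eef_pos: [0.4815, -0.0735, 0.1391]
ee_rot: [0.727, -0.017, 0.686, 0.019]
wrist_force: [1.3, -0.3, 0.0]
finger_gap: 0.0658
```

```bash
python3 settle.py 4 -; python3 feet.py pics/w15.png;  python3 plan.py 0.481 -0.063 0.07 2.75 30
```

```text
moment [-0.086  0.082 -0.029] tq [-1.080e+00 -3.256e+01 -2.041e+01  3.000e-02 -2.000e-01 -2.000e-02]
foot px [270. 196.] 2551 mean [ 0.4795 -0.0604  0.0463] circ [480. -63.] 24.0 top 0.0526
foot px [271. 255.] 547 mean [ 0.4825 -0.1117  0.0421] circ [ 483.1 -119.1] 21.1 top 0.0491
now [ 0.4809 -0.0711  0.1384] jaw 2.94 x_tool [ 0.0552  0.005  -0.9985] gap 0.066 F [ 0.27 -0.13  0.1 ] t 15.6 rows 3
[np.float64(0.06)] ([0.0228, 0.0026, -0.0011], 'x', 3)
```

Request:
{"method": "arm_command", "body": {"grip": [0.066,0.066], "delta_pos": [[-0.05,0,0],[-0.05,0,0]], "turn": [0,0]}}

```text
time_s: 15.8
eef_pos: [0.4711, -0.0684, 0.2343]
ee_rot: [0.72, -0.017, 0.693, 0.022]
wrist_force: [1.9, -0.0, 0.3]
finger_gap: 0.0658
```

```bash
python3 settle.py 2 - 0.481 -0.063 0.07 2.75 30; python3 settle.py 5 - 0.481 -0.063 0.07 2.75 30
```

```text
moment [-0.078  0.033  0.001] tq [ -0.21 -30.86 -23.23   0.12   0.47  -0.  ]
now [ 0.4754 -0.069   0.24  ] jaw 3.15 x_tool [ 0.0544  0.0061 -0.9985] gap 0.066 F [ 0.97 -0.84  0.41] t 15.9 rows 6
[np.float64(0.07)] ([0.0284, 0.0009, -0.0006], 'x', 6)
moment [-0.093  0.054 -0.008] tq [  0.08 -31.36 -23.56   0.13  -0.12   0.  ]
now [ 0.471  -0.069   0.2322] jaw 3.08 x_tool [ 0.0385  0.0086 -0.9992] gap 0.0661 F [ 0.4  -0.72 -0.23] t 16.15 rows 6
[np.float64(0.06)] ([0.0271, 0.0007, 0.0007], 'x', 6)
```

Request:
{"method": "arm_command", "body": {"grip": [0.066], "delta_pos": [[0.05,0,0.002]], "turn": [0]}}

```text
time_s: 16.25
eef_pos: [0.4789, -0.0689, 0.1872]
ee_rot: [0.725, -0.017, 0.689, 0.021]
wrist_force: [1.6, -1.0, -1.2]
finger_gap: 0.0659
```

```bash
python3 settle.py 6 - 0.481 -0.063 0.07 2.75 30
```

```text
moment [-0.088  0.106  0.017] tq [  0.05 -31.02 -21.25   0.12  -0.06   0.  ]
now [ 0.4757 -0.0686  0.1848] jaw 3.09 x_tool [ 0.0402  0.0083 -0.9992] gap 0.0654 F [ 0.24 -0.39  0.54] t 16.55 rows 4
[np.float64(0.08)] ([0.0287, 0.0012, 0.0002], 'x', 4)
```

Request:
{"method": "arm_command", "body": {"grip": [0.066], "delta_pos": [[0.05,0.004,0.004]], "turn": [0.3]}}

```text
time_s: 16.65
eef_pos: [0.4879, -0.0653, 0.1415]
ee_rot: [0.727, -0.016, 0.686, 0.018]
wrist_force: [0.9, -0.5, -0.3]
finger_gap: 0.066
```

```bash
python3 settle.py 6 - 0.481 -0.063 0.07 2.75 30
```

```text
moment [-0.077  0.122 -0.007] tq [  0.06 -32.6  -19.92   0.11  -0.08   0.  ]
now [ 0.4829 -0.0644  0.1372] jaw 2.79 x_tool [ 0.044   0.0076 -0.999 ] gap 0.0658 F [-0.86 -0.65 -0.92] t 16.95 rows 3
[np.float64(0.01)] ([0.0224, 0.0004, -0.0016], 'x', 3)
```

Request:
{"method": "arm_command", "body": {"grip": [0.066], "delta_pos": [[0.05,0.001,-0.002]], "turn": [0]}}

```text
time_s: 17.05
eef_pos: [0.4903, -0.0645, 0.0939]
ee_rot: [0.729, -0.016, 0.684, 0.018]
wrist_force: [1.0, 0.5, 0.1]
finger_gap: 0.0658
```

```bash
python3 settle.py 6 - 0.481 -0.063 0.012 2.75 50
```

```text
moment [-0.058  0.065 -0.006] tq [  0.   -33.93 -18.02   0.1   -0.09   0.  ]
now [ 0.4847 -0.0635  0.0894] jaw 2.78 x_tool [ 0.048   0.0069 -0.9988] gap 0.0661 F [-0.05 -0.03  0.24] t 17.35 rows 2
[np.float64(0.02)] ([0.0386, 0.0001, -0.0037], 'x', 2)
```

Request:
{"method": "arm_command", "body": {"grip": [0.066], "delta_pos": [[0.045,0,-0.002]], "turn": [0]}}

```text
time_s: 17.45
eef_pos: [0.4917, -0.0644, 0.0504]
ee_rot: [0.73, -0.016, 0.683, 0.018]
wrist_force: [1.3, -0.8, -1.3]
finger_gap: 0.066
```

```bash
python3 settle.py 6 w16.png 0.481 -0.063 0.012 2.75 50
```

```text
moment [-0.046  0.059  0.038] tq [ -0.   -35.28 -16.15   0.09  -0.11   0.  ]
now [ 0.4864 -0.0635  0.0464] jaw 2.79 x_tool [ 0.0515  0.0063 -0.9987] gap 0.0657 F [ 0.06 -0.44 -0.86] t 17.75 rows 1
[np.float64(0.04)] ([0.034, 0.0006, -0.0071], 'x', 1)
```

View pics/w16.png

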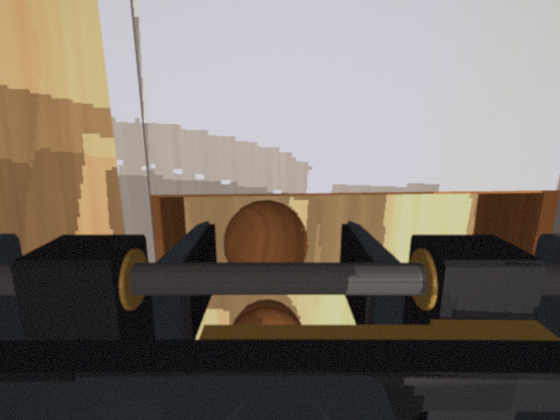

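Request:
{"method": "arm_command", "body": {"grip": [0.066], "delta_pos": [[0.03,0.0005,-0.008]], "turn": [0]}}

```text
time_s: 17.85
eef_pos: [0.4854, -0.0641, 0.0203]
ee_rot: [0.729, -0.016, 0.684, 0.018]
wrist_force: [1.0, -0.6, -2.1]
finger_gap: 0.0661
```

```bash
python3 settle.py 6 w17.png 0.481 -0.063 0.012 2.75 50
```

```text
moment [-0.088  0.052  0.006] tq [ -0.   -35.97 -14.65   0.08  -0.13   0.  ]
now [ 0.4812 -0.0634  0.0174] jaw 2.79 x_tool [ 0.0542  0.0059 -0.9985] gap 0.0663 F [ 1.24 -0.28  0.52] t 18.15 rows 1
[np.float64(0.04)] ([0.0054, 0.0004, -0.0005], 'x', 1)
```

View pics/w17.png

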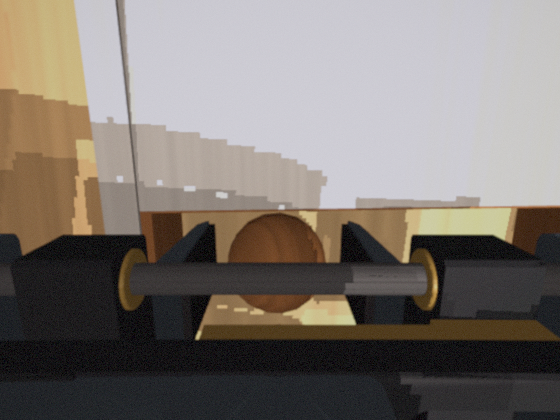

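Foot 2 at (276,262), centred. Lower 5 mm, grip, lift.

Request:
{"method": "arm_command", "body": {"grip": [0.066,0.03,0.03,0.03,0.03], "delta_pos": [[0.005,0,0],[0,0,0],[0,0,0],[0,0,0],[0,0,0]], "turn": [0,0,0,0,0]}}

```text
time_s: 18.65
eef_pos: [0.4831, -0.0636, 0.0143]
ee_rot: [0.727, -0.016, 0.686, 0.019]
wrist_force: [0.5, 0.6, -2.2]
finger_gap: 0.0471
```

Request:
{"method": "arm_command", "body": {"grip": [0.03,0.03,0.03,0.03,0.03], "delta_pos": [[-0.01,0,0],[-0.035,0,0],[-0.045,0,0],[-0.045,0,0],[-0.03,0,0]], "turn": [0,0,0,0,0]}}

```text
time_s: 19.15
eef_pos: [0.4691, -0.0638, 0.1812]
ee_rot: [0.722, -0.015, 0.691, 0.02]
wrist_force: [0.9, 0.5, -3.1]
finger_gap: 0.0474
```

```bash
for i in 1 2 3 4; do python3 settle.py 2 w18.png 0.45 0.319 0.16 2.75 45; done; python3 cont.py
```

```text
moment [-0.132  0.043  0.003] tq [ 1.000e-02 -3.332e+01 -2.260e+01  1.200e-01  4.100e-01  0.000e+00]
now [ 0.4714 -0.0642  0.1828] jaw 2.79 x_tool [ 0.0501  0.0066 -0.9987] gap 0.0472 F [ 0.2   0.12 -3.19] t 19.25 rows 9
[np.float64(0.0)] ([0.0027, 0.0426, -0.0004], 'x', 9)
moment [-0.054  0.126 -0.021] tq [-1.000e-02 -3.431e+01 -2.412e+01  1.400e-01 -2.300e-01  1.000e-02]
now [ 0.4683 -0.0636  0.1779] jaw 2.79 x_tool [ 0.0399  0.0082 -0.9992] gap 0.0474 F [ 0.48  0.01 -3.48] t 19.35 rows 9
[np.float64(0.0)] ([0.0023, 0.0425, -0.0], 'x', 9)
moment [-0.086  0.082 -0.032] tq [-1.000e-02 -3.362e+01 -2.324e+01  1.300e-01 -1.600e-01  0.000e+00]
now [ 0.4673 -0.0634  0.176 ] jaw 2.79 x_tool [ 0.0357  0.0089 -0.9993] gap 0.0472 F [-0.25 -0.52 -3.08] t 19.45 rows 9
[np.float64(0.0)] ([0.0021, 0.0425, 0.0001], 'x', 9)
moment [-0.119  0.032  0.027] tq [ -0.   -33.09 -22.75   0.13  -0.12   0.  ]
now [ 0.4675 -0.0635  0.1758] jaw 2.79 x_tool [ 0.0353  0.009  -0.9993] gap 0.0468 F [ 0.31 -0.34 -2.91] t 19.55 rows 9
[np.float64(0.0)] ([0.0021, 0.0425, 0.0001], 'x', 9)
top tin 157 [0.448  0.3607]
top crate 356 [ 478.  -346.1] [166.7 165.4] 85.43
side tin 78 [0.4489 0.3609]
side crate 681 [ 478.5 -347.4] [169.9 166. ] 85.49
```

Request:
{"method": "arm_command", "body": {"grip": [0.03,0.03,0.03,0.03,0.03], "delta_pos": [[0,0.043,0],[0,0.043,0],[0,0.043,0],[0,0.043,0],[0,0.043,0]], "turn": [0,0,0,0,0]}}

```text
time_s: 20.15
eef_pos: [0.4583, 0.1526, 0.1736]
ee_rot: [0.718, -0.011, 0.696, 0.015]
wrist_force: [0.7, -0.5, -2.0]
finger_gap: 0.047
```

```bash
python3 plan.py 0.449 0.318 0.15 2.75 45
```

```text
now [0.4583 0.1526 0.1736] jaw 2.11 x_tool [ 0.0311  0.0056 -0.9995] gap 0.047 F [ 0.69 -0.46 -1.99] t 20.15 rows 4
[np.float64(-0.16)] ([0.0061, 0.0414, -0.001], 'x', 4)
```

Request:
{"method": "arm_command", "body": {"grip": [0.03,0.03,0.03,0.03], "delta_pos": [[0,0.043,0],[0.004,0.043,-0.001],[0.006,0.043,-0.001],[0.006,0.035,0]], "turn": [0,0,0,0]}}

```text
time_s: 20.55
eef_pos: [0.449, 0.3244, 0.1555]
ee_rot: [0.717, -0.012, 0.697, 0.015]
wrist_force: [0.9, -1.2, -2.8]
finger_gap: 0.0474
```

```bash
python3 settle.py 6 w19.png 0.449 0.318 0.07 2.75 45
```

```text
moment [-0.052  0.09  -0.031] tq [  0.64 -40.43 -22.74   0.05  -0.16   0.  ]
now [0.4494 0.3211 0.156 ] jaw 2.11 x_tool [ 0.0288  0.0033 -0.9996] gap 0.0465 F [-0.24  0.04 -3.14] t 20.85 rows 2
[np.float64(-0.32)] ([0.0429, -0.0016, -0.0015], 'x', 2)
```

View pics/w19.png

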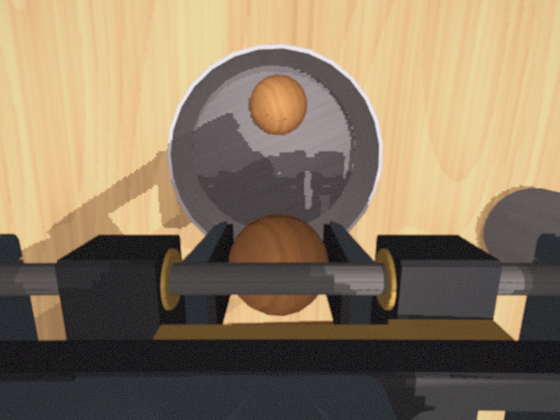

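Request:
{"method": "arm_command", "body": {"grip": [0.03], "delta_pos": [[0.05,-0.002,-0.002]], "turn": [0]}}

```text
time_s: 20.95
eef_pos: [0.4544, 0.3217, 0.1123]
ee_rot: [0.722, -0.008, 0.692, 0.017]
wrist_force: [2.5, 0.9, -3.3]
finger_gap: 0.0471
```

```bash
python3 settle.py 6 - 0.449 0.318 0.07 2.75 50
```

```text
moment [-0.033  0.11  -0.016] tq [-7.000e-02 -4.079e+01 -2.026e+01  1.000e-02 -7.000e-02  0.000e+00]
now [0.4504 0.3195 0.1085] jaw 2.04 x_tool [ 0.0318  0.0053 -0.9995] gap 0.0474 F [ 0.56  0.78 -2.3 ] t 21.25 rows 1
[np.float64(-0.71)] ([0.0384, -0.0016, -0.0027], 'x', 1)
```

Request:
{"method": "arm_command", "body": {"grip": [0.03], "delta_pos": [[0.045,-0.001,-0.004]], "turn": [0]}}

```text
time_s: 21.35
eef_pos: [0.4544, 0.3226, 0.0704]
ee_rot: [0.724, -0.007, 0.69, 0.018]
wrist_force: [1.7, 0.8, -3.4]
finger_gap: 0.0471
```

```bash
python3 settle.py 6 w20.png 0.449 0.318 0.02 2.75 50
```

```text
moment [-0.116  0.071 -0.024] tq [-2.000e-02 -4.186e+01 -1.883e+01  1.000e-02 -1.100e-01  0.000e+00]
now [0.4495 0.3196 0.0657] jaw 2.04 x_tool [ 0.0354  0.0078 -0.9993] gap 0.047 F [-0.01  0.88 -2.85] t 21.65 rows 1
[np.float64(-0.71)] ([0.0456, -0.0019, -0.0022], 'x', 1)
```

View pics/w20.png

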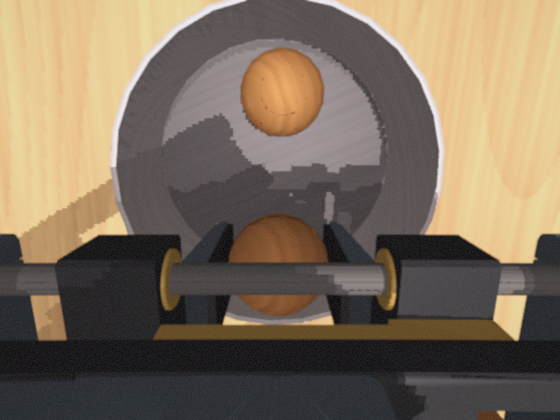

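Request:
{"method": "arm_command", "body": {"grip": [0.03], "delta_pos": [[0.038,0.001,-0.003]], "turn": [0]}}

```text
time_s: 21.75
eef_pos: [0.4532, 0.3245, 0.0336]
ee_rot: [0.724, -0.007, 0.689, 0.018]
wrist_force: [0.8, 1.1, -2.4]
finger_gap: 0.0475
```

```bash
python3 settle.py 6 w21.png 0.449 0.320 0.014 2.75 50
```

```text
moment [-0.083  0.085 -0.023] tq [ 2.000e-02 -4.291e+01 -1.743e+01  1.000e-02 -1.400e-01  0.000e+00]
now [0.449  0.3216 0.0294] jaw 2.03 x_tool [ 0.0381  0.0097 -0.9992] gap 0.0472 F [ 0.13  0.13 -1.96] t 22.05 rows 1
[np.float64(-0.72)] ([0.0154, -0.0018, -0.0006], 'x', 1)
```

View pics/w21.png

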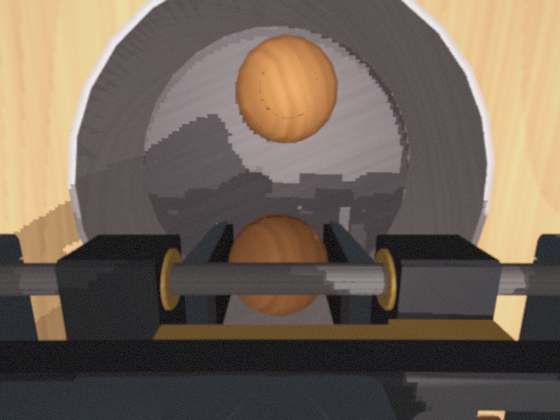

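Request:
{"method": "arm_command", "body": {"grip": [0.03], "delta_pos": [[0.013,-0.001,0]], "turn": [0]}}

```text
time_s: 22.15
eef_pos: [0.4516, 0.3222, 0.0189]
ee_rot: [0.722, -0.008, 0.691, 0.017]
wrist_force: [0.3, 0.7, -2.4]
finger_gap: 0.0472
```

```bash
python3 settle.py 6 - 0.449 0.320 0.014 2.75 50
```

```text
moment [-0.068  0.061  0.009] tq [-2.000e-02 -4.375e+01 -1.717e+01  1.000e-02 -1.900e-01  0.000e+00]
now [0.4496 0.3208 0.0166] jaw 2.03 x_tool [ 0.0382  0.0098 -0.9992] gap 0.0474 F [-0.45 -0.06 -3.37] t 22.45 rows 1
[np.float64(-0.72)] ([0.0025, -0.0008, -0.0008], 'x', 1)
```

Request:
{"method": "arm_command", "body": {"grip": [0.03], "delta_pos": [[0.0015,0,0]], "turn": [0]}}

```text
time_s: 22.55
eef_pos: [0.4499, 0.321, 0.0153]
ee_rot: [0.721, -0.009, 0.693, 0.016]
wrist_force: [0.2, -0.3, -2.3]
finger_gap: 0.0473
```

```bash
python3 settle.py 4 - 0.449 0.320 0.014 2.75 50
```

```text
moment [-0.131  0.136  0.011] tq [-0.000e+00 -4.389e+01 -1.718e+01  1.000e-02 -2.000e-01  0.000e+00]
now [0.4497 0.3208 0.015 ] jaw 2.03 x_tool [ 0.0381  0.0097 -0.9992] gap 0.0469 F [ 0.12 -0.22 -2.2 ] t 22.75 rows 1
[np.float64(-0.72)] ([0.001, -0.0008, -0.0007], 'x', 1)
```

Request:
{"method": "arm_command", "body": {"grip": [0.03,0.03], "delta_pos": [[0.0015,0,0],[0.001,0,0]], "turn": [0,0]}}

```text
time_s: 22.95
eef_pos: [0.4499, 0.321, 0.0126]
ee_rot: [0.721, -0.009, 0.693, 0.016]
wrist_force: [-0.1, 0.3, -2.6]
finger_gap: 0.047
```

```bash
python3 settle.py 4 - 0.449 0.320 0.014 2.75 50
```

```text
moment [-0.106  0.108  0.011] tq [ 0.000e+00 -4.399e+01 -1.709e+01  1.000e-02 -2.000e-01  0.000e+00]
now [0.4499 0.321  0.0127] jaw 2.03 x_tool [ 0.0385  0.01   -0.9992] gap 0.0469 F [-0.55  0.89 -3.4 ] t 23.15 rows 1
[np.float64(-0.72)] ([-0.0014, -0.0009, -0.0009], 'x', 1)
```

Request:
{"method": "arm_command", "body": {"grip": [0.03], "delta_pos": [[0.001,0,0]], "turn": [0]}}

```text
time_s: 23.25
eef_pos: [0.45, 0.3211, 0.0124]
ee_rot: [0.721, -0.009, 0.693, 0.016]
wrist_force: [-3.6, -1.5, 10.3]
finger_gap: 0.0473
```

```bash
python3 settle.py 4 - 0.449 0.320 0.014 2.75 50
```

```text
moment [-0.274  0.465 -0.003] tq [ -0.52 -39.56 -16.3   -0.14  -0.89   0.  ]
now [0.45   0.3211 0.0124] jaw 2.03 x_tool [ 0.0389  0.0104 -0.9992] gap 0.0474 F [-2.51 -0.59  5.84] t 23.45 rows 1
[np.float64(-0.72)] ([-0.0016, -0.0011, -0.0009], 'x', 1)
```

Contact. Release and rise.

Request:
{"method": "arm_command", "body": {"grip": [0.054,0.056,0.056], "delta_pos": [[-0.0005,0,0],[0,0,0],[0,0,0]], "turn": [0,0,0]}}

```text
time_s: 23.75
eef_pos: [0.451, 0.3217, 0.0135]
ee_rot: [0.722, -0.009, 0.692, 0.017]
wrist_force: [-0.0, -0.0, -0.3]
finger_gap: 0.0561
```

Request:
{"method": "arm_command", "body": {"grip": [0.056,0.056,0.056,0.06,0.066], "delta_pos": [[-0.015,0,0],[-0.04,0,0],[-0.045,0,0],[-0.05,0,0],[-0.04,-0.01,0]], "turn": [0,0,0,0,0]}}

```text
time_s: 24.25
eef_pos: [0.4411, 0.3081, 0.2022]
ee_rot: [0.717, -0.012, 0.697, 0.014]
wrist_force: [1.2, -0.1, -0.5]
finger_gap: 0.0647
```

```bash
python3 settle.py 6 w22.png 0.57 -0.124 0.18 2.75 45
```

```text
moment [-0.043  0.105 -0.001] tq [-7.000e-02 -3.859e+01 -2.331e+01  2.000e-02 -1.200e-01  0.000e+00]
now [0.4399 0.3067 0.198 ] jaw 2.04 x_tool [ 2.450e-02 -2.000e-04 -9.997e-01] gap 0.0658 F [-0.35 -1.02  0.15] t 24.55 rows 11
[np.float64(-0.06)] ([0.0019, -0.0395, 0.0104], 'x', 11)
```

View pics/w22.png

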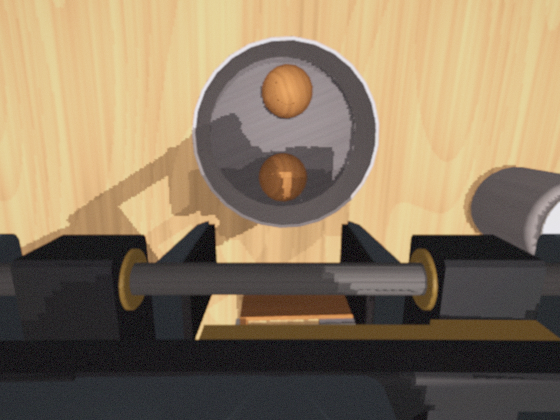

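Request:
{"method": "arm_command", "body": {"grip": [0.066,0.066,0.066,0.066,0.066], "delta_pos": [[0,-0.04,0.01],[0,-0.04,0.0105],[0,-0.04,0.0105],[0,-0.04,0.0105],[0,-0.04,0.0105]], "turn": [-0.7,0,0,0,0]}}

```text
time_s: 25.05
eef_pos: [0.4984, 0.1074, 0.1887]
ee_rot: [0.709, -0.023, 0.705, 0.019]
wrist_force: [0.3, -0.6, -0.3]
finger_gap: 0.0658
```

```bash
python3 plan.py 0.57 -0.124 0.18 2.75 45
```

```text
now [0.4984 0.1074 0.1887] jaw 3.43 x_tool [ 0.0064 -0.0046 -1.    ] gap 0.0658 F [ 0.3  -0.58 -0.27] t 25.05 rows 6
[np.float64(0.11)] ([0.0017, -0.0392, 0.0096], 'x', 6)
```

Request:
{"method": "arm_command", "body": {"grip": [0.066,0.066,0.066,0.066,0.066], "delta_pos": [[0,-0.039,0.01],[0,-0.039,0.01],[0,-0.039,0.01],[0,-0.039,0.01],[0,-0.039,0.01]], "turn": [0,0,0,0,0]}}

```text
time_s: 25.55
eef_pos: [0.5569, -0.0919, 0.1783]
ee_rot: [0.702, -0.022, 0.712, 0.02]
wrist_force: [0.7, 0.5, 0.1]
finger_gap: 0.066
```

Request:
{"method": "arm_command", "body": {"grip": [0.066], "delta_pos": [[0,-0.035,0.009]], "turn": [0]}}

```text
time_s: 25.65
eef_pos: [0.5676, -0.1279, 0.1757]
ee_rot: [0.7, -0.022, 0.713, 0.021]
wrist_force: [-0.1, 0.3, 0.4]
finger_gap: 0.0663
```

```bash
python3 settle.py 5 -; python3 feet.py pics/w23.png; python3 plan.py 0.5717 -0.124 0.012 2.75 50
```

```text
moment [-0.045  0.035  0.008] tq [-9.000e-01 -4.220e+01 -2.256e+01 -2.000e-02  9.000e-02 -0.000e+00]
foot px [191. 195.] 1941 mean [ 0.4861 -0.127   0.0464] circ [ 483.7 -129.4] 23.9 top 0.0527
foot px [285. 196.] 1965 mean [ 0.572  -0.1217  0.0464] circ [ 572.  -124.1] 23.9 top 0.0526
now [ 0.5673 -0.1252  0.177 ] jaw 3.5 x_tool [-0.0165 -0.0021 -0.9999] gap 0.066 F [ 0.69 -0.04 -0.17] t 25.95 rows 4
[np.float64(0.19)] ([0.0412, 0.0003, 0.0018], 'x', 4)
```

Descend in several rows (which adds a little tilt the other way — good).

Request:
{"method": "arm_command", "body": {"grip": [0.066,0.066,0.066], "delta_pos": [[0.04,0,0.001],[0.04,0,0.001],[0.035,0,0]], "turn": [0.7,0,0]}}

```text
time_s: 26.25
eef_pos: [0.5719, -0.1219, 0.0649]
ee_rot: [0.706, -0.021, 0.708, 0.017]
wrist_force: [0.7, -0.8, 0.5]
finger_gap: 0.0656
```

```bash
python3 settle.py 6 w24.png 0.572 -0.124 0.012 2.75 50
```

```text
moment [-0.107  0.074 -0.018] tq [ 1.100e-01 -4.369e+01 -1.856e+01  4.000e-02  1.000e-01 -0.000e+00]
now [ 0.5736 -0.1234  0.068 ] jaw 3.01 x_tool [ 8.0e-04 -5.6e-03 -1.0e+00] gap 0.0659 F [ 0.31 -0.14  0.43] t 26.55 rows 2
[np.float64(0.13)] ([0.028, -0.0001, -0.0008], 'x', 2)
```

View pics/w24.png

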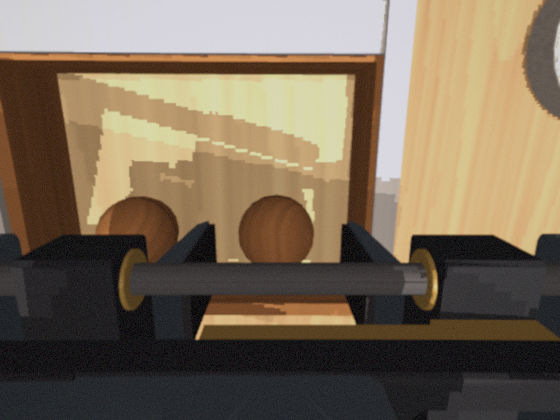

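Foot at (276,233), centred. Continue.

Request:
{"method": "arm_command", "body": {"grip": [0.066], "delta_pos": [[0.042,0,-0.001]], "turn": [0]}}

```text
time_s: 26.65
eef_pos: [0.5788, -0.1248, 0.0328]
ee_rot: [0.713, -0.022, 0.701, 0.015]
wrist_force: [0.0, -0.6, 0.6]
finger_gap: 0.0661
```

```bash
python3 settle.py 5 - 0.572 -0.124 0.012 2.75 50
```

```text
moment [-0.072 -0.005  0.   ] tq [ 3.000e-02 -4.462e+01 -1.704e+01  3.000e-02  1.100e-01 -0.000e+00]
now [ 0.5739 -0.1239  0.028 ] jaw 3.01 x_tool [ 0.0037 -0.0062 -1.    ] gap 0.0663 F [ 0.01 -0.56 -0.16] t 26.9 rows 1
[np.float64(0.26)] ([0.016, 0.0001, -0.0019], 'x', 1)
```

Request:
{"method": "arm_command", "body": {"grip": [0.066], "delta_pos": [[0.013,0,-0.001]], "turn": [0]}}

```text
time_s: 27.0
eef_pos: [0.5757, -0.1247, 0.0179]
ee_rot: [0.711, -0.021, 0.703, 0.016]
wrist_force: [0.1, 0.7, 0.6]
finger_gap: 0.066
```

```bash
python3 settle.py 5 w25.png 0.572 -0.124 0.012 2.75 50
```

```text
moment [-0.071  0.02   0.062] tq [-0.000e+00 -4.575e+01 -1.711e+01  3.000e-02  5.000e-02 -0.000e+00]
now [ 0.5731 -0.1241  0.0153] jaw 3.0 x_tool [ 0.0041 -0.0063 -1.    ] gap 0.0663 F [-0.18  0.18 -0.35] t 27.25 rows 1
[np.float64(0.25)] ([0.0033, 0.0002, -0.0011], 'x', 1)
```

View pics/w25.png

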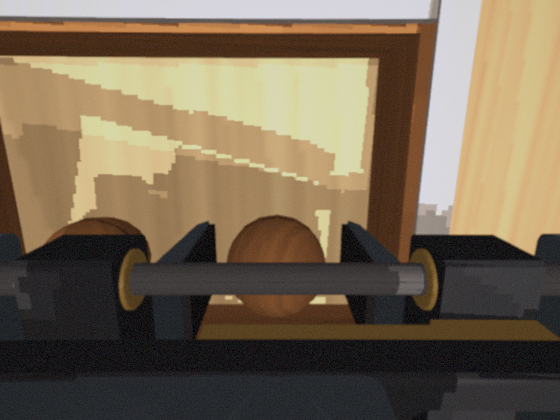

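Foot at (276,266). Grip and lift.

Request:
{"method": "arm_command", "body": {"grip": [0.066,0.03,0.03,0.03,0.03], "delta_pos": [[0.003,0,-0.001],[0,0,0],[0,0,0],[0,0,0],[0,0,0]], "turn": [0,0,0,0,0]}}

```text
time_s: 27.75
eef_pos: [0.5724, -0.1243, 0.0126]
ee_rot: [0.709, -0.021, 0.705, 0.016]
wrist_force: [-0.2, -0.3, -0.1]
finger_gap: 0.0474
```

Request:
{"method": "arm_command", "body": {"grip": [0.03,0.03,0.03,0.03], "delta_pos": [[-0.01,0,0],[-0.035,0,0],[-0.04,0,0],[-0.04,0,0]], "turn": [0,0,0,0]}}

```text
time_s: 28.15
eef_pos: [0.5676, -0.1225, 0.1365]
ee_rot: [0.703, -0.019, 0.71, 0.018]
wrist_force: [1.7, -0.5, -0.9]
finger_gap: 0.0474
```

```bash
for i in 1 2 3 4; do python3 settle.py 2 w26.png 0.48 -0.305 0.15 2.75 45; done; python3 cont.py c2
```

```text
moment [-0.097 -0.026 -0.051] tq [ 2.000e-02 -4.306e+01 -2.081e+01  4.000e-02  6.300e-01 -1.000e-02]
now [ 0.572  -0.1235  0.1417] jaw 3.0 x_tool [ 0.004  -0.0062 -1.    ] gap 0.0471 F [ 0.39  0.   -0.65] t 28.25 rows 5
[np.float64(0.05)] ([-0.0015, -0.0353, -0.0203], 'x', 5)
moment [-0.049  0.051  0.001] tq [ 1.000e-02 -4.545e+01 -2.292e+01  4.000e-02  1.000e-02  0.000e+00]
now [ 0.5686 -0.1227  0.1365] jaw 3.0 x_tool [-0.006  -0.0039 -1.    ] gap 0.0469 F [-0.77 -0.58 -1.56] t 28.35 rows 5
[np.float64(0.05)] ([-0.0025, -0.0355, -0.0196], 'x', 5)
moment [-0.07   0.063  0.032] tq [ 1.000e-02 -4.480e+01 -2.216e+01  4.000e-02  7.000e-02 -0.000e+00]
now [ 0.5672 -0.1224  0.1341] jaw 3.0 x_tool [-0.0109 -0.0028 -0.9999] gap 0.0469 F [-0.01  0.32 -1.32] t 28.45 rows 5
[np.float64(0.05)] ([-0.0029, -0.0356, -0.0194], 'x', 5)
moment [-0.03   0.012  0.005] tq [ 1.000e-02 -4.422e+01 -2.169e+01  4.000e-02  1.000e-01 -0.000e+00]
now [ 0.5671 -0.1224  0.1335] jaw 3.0 x_tool [-0.0119 -0.0026 -0.9999] gap 0.0469 F [-0.07 -0.12 -1.16] t 28.55 rows 5
[np.float64(0.05)] ([-0.003, -0.0356, -0.0193], 'x', 5)
top tin 148 [0.4482 0.3609]
top crate 353 [ 478.1 -346. ] [166.2 165.8] 85.55
side tin 213 [0.4489 0.3615]
side crate 665 [ 478.1 -348.3] [169.4 166.6] 85.5
```

View pics/w26.png

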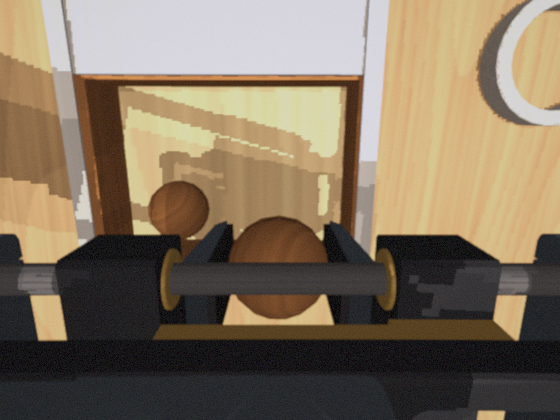

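Request:
{"method": "arm_command", "body": {"grip": [0.03,0.03,0.03,0.03,0.03], "delta_pos": [[-0.01,-0.025,-0.025],[-0.005,-0.035,-0.02],[-0.003,-0.036,-0.019],[-0.003,-0.036,-0.019],[-0.003,-0.036,-0.01]], "turn": [0,0,0,0,0]}}

```text
time_s: 29.15
eef_pos: [0.4814, -0.2952, 0.155]
ee_rot: [0.7, -0.021, 0.713, 0.023]
wrist_force: [0.7, -0.3, -1.4]
finger_gap: 0.0471
```

```bash
python3 settle.py 6 w27.png 0.478 -0.309 0.1 2.75 45
```

```text
moment [-0.115  0.004  0.041] tq [-7.100e-01 -4.197e+01 -2.203e+01 -3.000e-02  1.300e-01  0.000e+00]
now [ 0.4831 -0.2933  0.1549] jaw 3.55 x_tool [-0.0179  0.0024 -0.9998] gap 0.047 F [ 0.25 -0.26 -1.44] t 29.45 rows 2
[np.float64(0.4)] ([0.0275, -0.0078, -0.0025], 'x', 2)
```

View pics/w27.png

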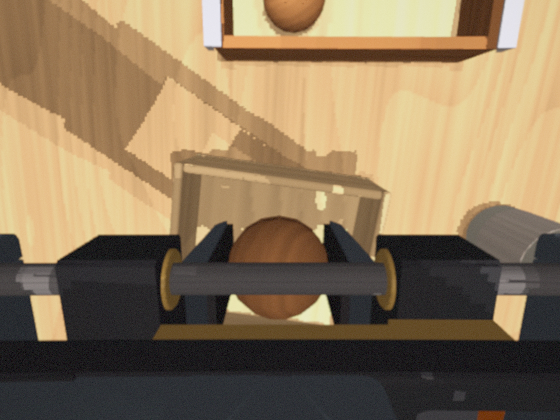

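Request:
{"method": "arm_command", "body": {"grip": [0.03], "delta_pos": [[0.03,-0.016,-0.002]], "turn": [8]}}

```text
time_s: 29.55
eef_pos: [0.4846, -0.3086, 0.128]
ee_rot: [0.703, 0.027, 0.71, -0.028]
wrist_force: [0.4, -1.7, -1.1]
finger_gap: 0.0469
```

```bash
python3 settle.py 6 - 0.481 -0.309 0.08 -4.5 50
```

```text
moment [-0.086  0.06   0.004] tq [-1.100e-01 -4.249e+01 -2.076e+01  1.000e-02  1.600e-01 -1.000e-02]
now [ 0.4823 -0.3086  0.1257] jaw -4.3 x_tool [-0.0168  0.002  -0.9999] gap 0.047 F [ 0.47  0.45 -1.01] t 29.85 rows 1
[np.float64(0.2)] ([0.0458, -0.0006, -0.0005], 'x', 1)
```

Request:
{"method": "arm_command", "body": {"grip": [0.03,0.03], "delta_pos": [[0.045,0,-0.001],[0.03,0,-0.001]], "turn": [0,0]}}

```text
time_s: 30.05
eef_pos: [0.4848, -0.3101, 0.0563]
ee_rot: [0.706, 0.023, 0.708, -0.027]
wrist_force: [-1.0, 0.2, -1.2]
finger_gap: 0.047
```

```bash
python3 settle.py 6 w28.png 0.481 -0.309 0.02 -4.5 50
```

```text
moment [-0.049  0.05   0.013] tq [ 5.000e-02 -4.379e+01 -1.851e+01  1.000e-02  9.000e-02 -0.000e+00]
now [ 0.4863 -0.3117  0.0589] jaw -4.13 x_tool [ 2.e-04 -9.e-03 -1.e+00] gap 0.0471 F [-0.17 -0.49  0.55] t 30.35 rows 1
[np.float64(0.37)] ([0.0389, 0.0027, -0.0055], 'x', 1)
```

View pics/w28.png

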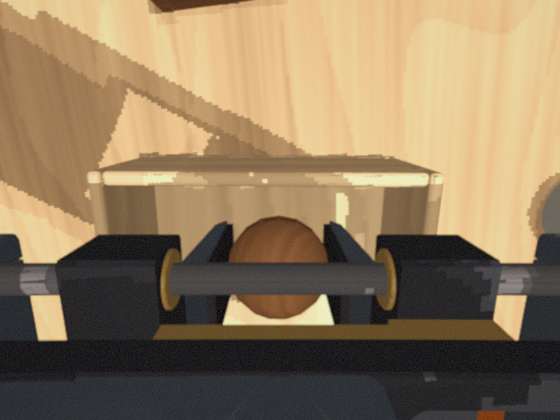

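Request:
{"method": "arm_command", "body": {"grip": [0.03], "delta_pos": [[0.034,0.002,-0.005]], "turn": [0]}}

```text
time_s: 30.45
eef_pos: [0.4865, -0.3128, 0.0304]
ee_rot: [0.711, 0.019, 0.702, -0.031]
wrist_force: [0.2, -0.9, -0.6]
finger_gap: 0.0468
```

```bash
python3 settle.py 6 - 0.481 -0.309 0.018 -4.5 50
```

```text
moment [-0.105  0.003 -0.015] tq [ 0.000e+00 -4.439e+01 -1.722e+01  1.000e-02  8.000e-02 -0.000e+00]
now [ 0.4826 -0.3104  0.0266] jaw -4.13 x_tool [ 0.0028 -0.0106 -0.9999] gap 0.0471 F [ 0.97  1.28 -0.44] t 30.75 rows 1
[np.float64(0.37)] ([0.0086, 0.0014, -0.0018], 'x', 1)
```

Request:
{"method": "arm_command", "body": {"grip": [0.03,0.03], "delta_pos": [[0.005,0,0],[0.0015,0,0]], "turn": [0,0]}}

```text
time_s: 30.95
eef_pos: [0.4844, -0.3116, 0.0223]
ee_rot: [0.709, 0.021, 0.704, -0.03]
wrist_force: [0.4, -0.3, -1.4]
finger_gap: 0.0471
```

```bash
python3 settle.py 4 w29.png 0.481 -0.309 0.015 -4.5 50
```

```text
moment [-0.109  0.035  0.037] tq [-0.000e+00 -4.511e+01 -1.749e+01  1.000e-02  1.000e-02  0.000e+00]
now [ 0.4841 -0.3114  0.022 ] jaw -4.13 x_tool [ 0.0062 -0.0129 -0.9999] gap 0.047 F [-0.37 -0.18 -0.11] t 31.15 rows 1
[np.float64(0.37)] ([0.007, 0.0023, -0.0033], 'x', 1)
```

Request:
{"method": "arm_command", "body": {"grip": [0.03], "delta_pos": [[0.005,0.001,-0.002]], "turn": [0]}}

```text
time_s: 31.25
eef_pos: [0.4829, -0.3108, 0.0175]
ee_rot: [0.71, 0.021, 0.704, -0.03]
wrist_force: [0.9, 1.0, -0.2]
finger_gap: 0.047
```

```bash
python3 settle.py 4 - 0.481 -0.309 0.015 -4.5 50
```

```text
moment [-0.053  0.062  0.025] tq [-0.000e+00 -4.491e+01 -1.702e+01  1.000e-02  3.000e-02 -0.000e+00]
now [ 0.4819 -0.3101  0.0167] jaw -4.13 x_tool [ 0.0056 -0.0125 -0.9999] gap 0.0471 F [ 0.05 -0.35 -0.92] t 31.45 rows 1
[np.float64(0.37)] ([0.0017, 0.0011, -0.001], 'x', 1)
```

Request:
{"method": "arm_command", "body": {"grip": [0.03], "delta_pos": [[0.0015,0,0]], "turn": [0]}}

```text
time_s: 31.55
eef_pos: [0.4821, -0.3103, 0.0153]
ee_rot: [0.709, 0.021, 0.704, -0.03]
wrist_force: [0.0, -0.3, -1.3]
finger_gap: 0.047
```

```bash
python3 settle.py 4 - 0.481 -0.309 0.015 -4.5 50
```

```text
moment [-0.144  0.089 -0.022] tq [ 0.000e+00 -4.499e+01 -1.706e+01  1.000e-02  2.000e-02 -0.000e+00]
now [ 0.4819 -0.3102  0.0152] jaw -4.13 x_tool [ 0.0055 -0.0125 -0.9999] gap 0.0471 F [ 0.09  0.44 -1.79] t 31.75 rows 1
[np.float64(0.37)] ([0.0001, 0.0011, -0.001], 'x', 1)
```

Request:
{"method": "arm_command", "body": {"grip": [0.03], "delta_pos": [[0.001,0,0]], "turn": [0]}}

```text
time_s: 31.85
eef_pos: [0.4821, -0.3103, 0.0143]
ee_rot: [0.709, 0.021, 0.704, -0.03]
wrist_force: [0.7, -0.4, -1.1]
finger_gap: 0.0472
```

```bash
python3 settle.py 2 - 0.481 -0.309 0.015 -4.5 50
```

```text
moment [-0.102  0.049  0.015] tq [-0.000e+00 -4.510e+01 -1.712e+01  1.000e-02 -0.000e+00  0.000e+00]
now [ 0.4819 -0.3102  0.014 ] jaw -4.13 x_tool [ 0.0054 -0.0123 -0.9999] gap 0.0467 F [-0.52  0.8  -0.26] t 31.95 rows 1
[np.float64(0.37)] ([-0.001, 0.0011, -0.001], 'x', 1)
```

Request:
{"method": "arm_command", "body": {"grip": [0.03], "delta_pos": [[0.001,0,0]], "turn": [0]}}

```text
time_s: 32.05
eef_pos: [0.482, -0.3103, 0.0135]
ee_rot: [0.709, 0.021, 0.704, -0.03]
wrist_force: [-1.4, 1.4, 9.0]
finger_gap: 0.0469
```

```bash
python3 settle.py 2 w30.png 0.481 -0.309 0.015 -4.5 50
```

```text
moment [-0.035  0.229  0.033] tq [  0.21 -42.78 -16.46   0.11  -0.31  -0.  ]
now [ 0.482  -0.3103  0.0136] jaw -4.12 x_tool [ 0.0057 -0.0127 -0.9999] gap 0.047 F [0.06 0.59 3.75] t 32.15 rows 1
[np.float64(0.38)] ([-0.0015, 0.0012, -0.0011], 'x', 1)
```

Contact. Release and rise.

Request:
{"method": "arm_command", "body": {"grip": [0.054,0.056,0.056], "delta_pos": [[-0.0005,0,0],[0,0,0],[0,0,0]], "turn": [0,0,0]}}

```text
time_s: 32.45
eef_pos: [0.4823, -0.3104, 0.0142]
ee_rot: [0.709, 0.021, 0.704, -0.03]
wrist_force: [-0.5, 0.2, -0.2]
finger_gap: 0.0562
```

Request:
{"method": "arm_command", "body": {"grip": [0.056,0.056,0.056,0.06,0.066], "delta_pos": [[-0.015,0,0],[-0.035,0,0],[-0.04,0,0],[-0.04,0,0],[-0.03,0.02,0]], "turn": [0,0,0,0,-7]}}

```text
time_s: 32.95
eef_pos: [0.4801, -0.2878, 0.1731]
ee_rot: [0.705, -0.02, 0.709, 0.016]
wrist_force: [1.0, 0.1, 0.2]
finger_gap: 0.0645
```

```bash
python3 settle.py 6 w31.png 0.4845 -0.129 0.17 2.75 45; python3 cont.py c3
```

```text
moment [-0.048  0.037 -0.015] tq [ 1.900e-01 -4.147e+01 -2.244e+01  2.000e-02  9.000e-02  0.000e+00]
now [ 0.4787 -0.286   0.1694] jaw 2.83 x_tool [-0.0094 -0.0027 -1.    ] gap 0.0661 F [-0.36 -0.66 -0.51] t 33.25 rows 4
[np.float64(0.02)] ([-0.0003, 0.0391, 0.0034], 'x', 4)
top tin 156 [0.4483 0.3607]
top crate 198 [ 478.1 -346.3] [166.9 165.5] 85.37
side tin few
side crate 670 [ 478.4 -348.1] [169.3 166.2] 85.4
```

View pics/c3_top.png

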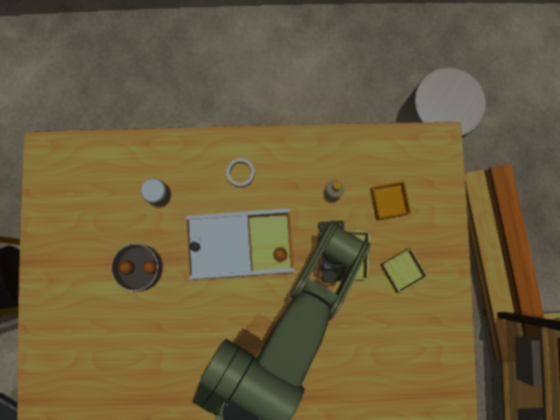

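Request:
{"method": "arm_command", "body": {"grip": [0.066,0.066,0.066,0.066], "delta_pos": [[0,0.04,0.003],[0,0.04,0.003],[0,0.04,0.003],[0.004,0.033,0.003]], "turn": [0,0,0,0]}}

```text
time_s: 33.75
eef_pos: [0.4825, -0.1332, 0.1597]
ee_rot: [0.701, -0.014, 0.713, 0.013]
wrist_force: [0.7, 1.1, 0.2]
finger_gap: 0.0662
```

```bash
python3 settle.py 5 -; python3 feet.py pics/w32.png; python3 plan.py 0.4835 -0.129 0.012 2.75 50
```

```text
moment [-0.082  0.064  0.015] tq [  0.73 -35.77 -20.93   0.08   0.15   0.  ]
foot px [280. 195.] 2190 mean [ 0.4834 -0.1272  0.0464] circ [ 483.5 -129.7] 23.9 top 0.0529
now [ 0.4831 -0.1355  0.1602] jaw 2.19 x_tool [-0.0153 -0.0019 -0.9999] gap 0.0657 F [-0.5  -0.2   0.99] t 34.05 rows 3
[np.float64(-0.19)] ([0.0494, 0.0022, 0.001], 'x', 3)
```

Request:
{"method": "arm_command", "body": {"grip": [0.066,0.066], "delta_pos": [[0.045,0.006,0.001],[0.045,0,0]], "turn": [-0.6,0]}}

```text
time_s: 34.25
eef_pos: [0.489, -0.1342, 0.0741]
ee_rot: [0.707, -0.019, 0.706, 0.013]
wrist_force: [-0.5, 0.8, -0.6]
finger_gap: 0.0661
```

```bash
python3 settle.py 6 w33.png 0.4835 -0.129 0.012 2.75 50
```

```text
moment [-0.067  0.05   0.028] tq [-7.000e-02 -3.667e+01 -1.765e+01  2.000e-02  9.000e-02 -0.000e+00]
now [ 0.4897 -0.134   0.0763] jaw 2.61 x_tool [ 0.0019 -0.0075 -1.    ] gap 0.0658 F [0.74 0.01 1.02] t 34.55 rows 2
[np.float64(-0.07)] ([0.0321, 0.0029, -0.003], 'x', 2)
```

View pics/w33.png

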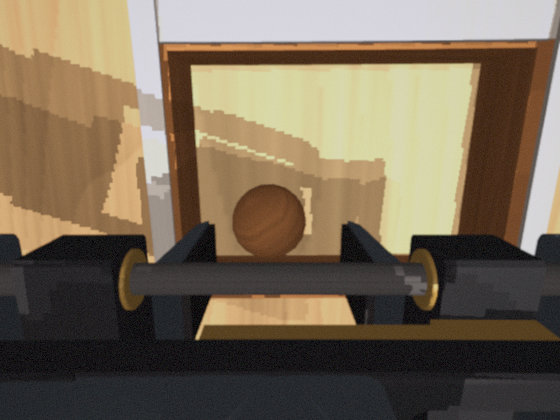

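Request:
{"method": "arm_command", "body": {"grip": [0.066], "delta_pos": [[0.044,0.005,-0.007]], "turn": [0]}}

```text
time_s: 34.65
eef_pos: [0.49, -0.1322, 0.0382]
ee_rot: [0.714, -0.02, 0.7, 0.011]
wrist_force: [1.6, 0.1, -0.6]
finger_gap: 0.0661
```

```bash
python3 settle.py 6 w34.png 0.4835 -0.129 0.012 2.75 50
```

```text
moment [-0.084  0.002  0.014] tq [-1.000e-02 -3.764e+01 -1.579e+01  2.000e-02  8.000e-02 -0.000e+00]
now [ 0.4844 -0.1302  0.0343] jaw 2.61 x_tool [ 0.0057 -0.0086 -0.9999] gap 0.0659 F [ 0.44 -0.57 -0.29] t 34.95 rows 1
[np.float64(-0.14)] ([0.0223, 0.0014, -0.0009], 'x', 1)
```

View pics/w34.png

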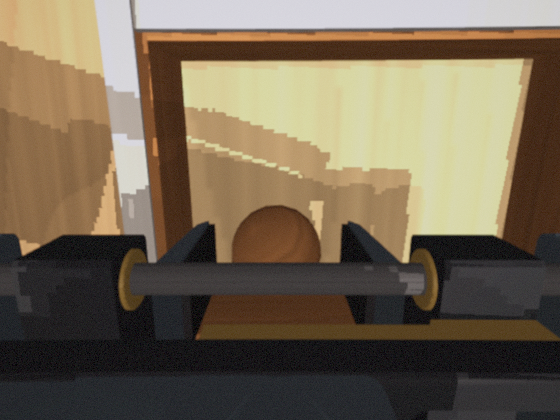

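Centred at (276,248).

Request:
{"method": "arm_command", "body": {"grip": [0.066], "delta_pos": [[0.019,0.001,-0.001]], "turn": [0]}}

```text
time_s: 35.05
eef_pos: [0.4871, -0.1305, 0.0187]
ee_rot: [0.712, -0.02, 0.702, 0.012]
wrist_force: [0.4, 0.8, 0.1]
finger_gap: 0.0658
```

```bash
python3 settle.py 5 w35.png 0.4835 -0.129 0.012 2.75 50
```

```text
moment [-0.08   0.015  0.028] tq [ 0.000e+00 -3.837e+01 -1.518e+01  2.000e-02  4.000e-02 -0.000e+00]
now [ 0.4843 -0.1297  0.0164] jaw 2.62 x_tool [ 0.0076 -0.0092 -0.9999] gap 0.0662 F [ 0.07  0.51 -0.69] t 35.3 rows 1
[np.float64(-0.13)] ([0.0044, 0.0008, -0.0008], 'x', 1)
```

Request:
{"method": "arm_command", "body": {"grip": [0.066,0.03,0.03,0.03,0.03], "delta_pos": [[0.003,0,0],[0,0,0],[0,0,0],[0,0,0],[0,0,0]], "turn": [0,0,0,0,0]}}

```text
time_s: 35.8
eef_pos: [0.4859, -0.1302, 0.0154]
ee_rot: [0.711, -0.02, 0.703, 0.012]
wrist_force: [-0.7, -0.3, -0.9]
finger_gap: 0.0471
```

Request:
{"method": "arm_command", "body": {"grip": [0.03,0.03,0.03,0.03], "delta_pos": [[-0.01,0,0],[-0.035,0,0],[-0.04,0,0],[-0.04,0,0]], "turn": [0,0,0,0]}}

```text
time_s: 36.2
eef_pos: [0.4802, -0.1277, 0.1402]
ee_rot: [0.706, -0.018, 0.708, 0.014]
wrist_force: [1.1, -1.1, -0.6]
finger_gap: 0.0473
```

```bash
for i in 1 2 3 4 5 6; do python3 settle.py 2 w36.png 0.475 -0.385 0.15 -4.5 45; done; python3 cont.py c4
```

```text
moment [-0.118 -0.026 -0.059] tq [ 4.000e-02 -3.605e+01 -2.031e+01  3.000e-02  6.300e-01 -1.000e-02]
now [ 0.4846 -0.1289  0.1447] jaw 2.62 x_tool [ 0.01   -0.0098 -0.9999] gap 0.0467 F [ 1.69  0.16 -1.24] t 36.3 rows 6
[np.float64(1.19)] [[-0.0005, -0.0426, -0.0035], [-0.0005, -0.0426, -0.0027], [-0.0005, -0.0427, -0.0018], [-0.0005, -0.0427, -0.0009], [-0.0005, -0.0427, -0.0], [-0.0005, -0.0427, 0.0009]]
moment [-0.061  0.048 -0.035] tq [ 1.000e-02 -3.725e+01 -2.202e+01  3.000e-02 -2.000e-02  0.000e+00]
now [ 0.4813 -0.128   0.1399] jaw 2.62 x_tool [ 5.0e-04 -7.1e-03 -1.0e+00] gap 0.0469 F [-0.63  0.42 -0.84] t 36.4 rows 6
[np.float64(1.19)] [[-0.0014, -0.0428, -0.003], [-0.0014, -0.0428, -0.0021], [-0.0014, -0.0428, -0.0012], [-0.0014, -0.0429, -0.0003], [-0.0014, -0.0429, 0.0005], [-0.0014, -0.0428, 0.0014]]
moment [-0.096 -0.005 -0.052] tq [ 1.000e-02 -3.671e+01 -2.129e+01  3.000e-02  4.000e-02  0.000e+00]
now [ 0.4799 -0.1276  0.1378] jaw 2.61 x_tool [-0.0041 -0.0058 -1.    ] gap 0.0471 F [-0.    0.37 -1.09] t 36.5 rows 6
[np.float64(1.19)] [[-0.0018, -0.0428, -0.0028], [-0.001
[... 824 characters left out ...]
 -0.0429, -0.002], [-0.0018, -0.0429, -0.0011], [-0.0018, -0.0429, -0.0002], [-0.0018, -0.0429, 0.0007], [-0.0018, -0.0429, 0.0016]]
moment [-0.088  0.022 -0.026] tq [ 0.000e+00 -3.580e+01 -2.066e+01  3.000e-02  7.000e-02 -0.000e+00]
now [ 0.4806 -0.1278  0.1379] jaw 2.61 x_tool [-0.0036 -0.0059 -1.    ] gap 0.0471 F [-0.26 -0.17 -0.07] t 36.8 rows 6
[np.float64(1.19)] [[-0.0018, -0.0428, -0.0029], [-0.0018, -0.0428, -0.002], [-0.0018, -0.0429, -0.0011], [-0.0018, -0.0429, -0.0002], [-0.0018, -0.0429, 0.0007], [-0.0018, -0.0429, 0.0015]]
top tin 156 [0.4484 0.3607]
top crate 342 [ 478.1 -346.2] [166.9 165.6] 85.45
side tin 67 [0.4486 0.3613]
side crate 682 [ 478.5 -348.1] [169.3 166.1] 85.36
```

View pics/w36.png

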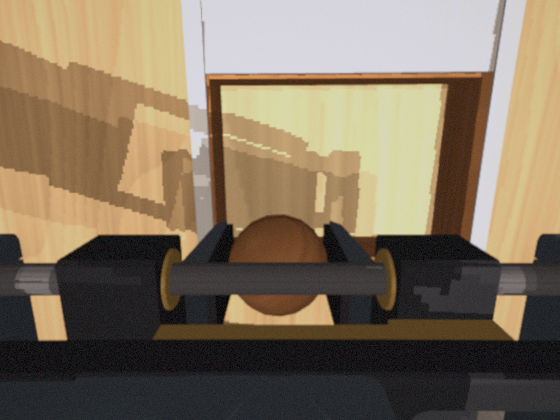

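Request:
{"method": "arm_command", "body": {"grip": [0.03,0.03,0.03,0.03,0.03], "delta_pos": [[-0.01,-0.042,-0.002],[-0.002,-0.042,-0.002],[-0.002,-0.042,-0.001],[-0.002,-0.042,0],[0,-0.042,0]], "turn": [1.4,1.4,1.4,1.4,1.4]}}

```text
time_s: 37.4
eef_pos: [0.4758, -0.3395, 0.155]
ee_rot: [0.705, 0.024, 0.708, -0.027]
wrist_force: [1.1, -0.8, -0.6]
finger_gap: 0.047
```

```bash
python3 settle.py 2 - 0.475 -0.385 0.14 -4.5 45
```

```text
moment [-0.031  0.059  0.002] tq [ -1.42 -42.75 -22.85  -0.3   -0.1   -0.15]
now [ 0.4757 -0.3428  0.1546] jaw -4.34 x_tool [-0.0036 -0.0062 -1.    ] gap 0.0472 F [ 0.15  1.42 -0.25] t 37.5 rows 1
[np.float64(0.16)] ([0.0148, -0.042, 0.0026], 'x', 1)
```

Request:
{"method": "arm_command", "body": {"grip": [0.03], "delta_pos": [[0.012,-0.042,0.002]], "turn": [0]}}

```text
time_s: 37.6
eef_pos: [0.4752, -0.3828, 0.144]
ee_rot: [0.706, 0.024, 0.707, -0.028]
wrist_force: [1.4, -0.5, -0.5]
finger_gap: 0.0465
```

```bash
python3 settle.py 6 w37.png 0.475 -0.385 0.08 -4.5 45
```

```text
moment [-0.044  0.043  0.012] tq [-5.700e-01 -4.530e+01 -2.211e+01 -2.000e-02  6.000e-02  0.000e+00]
now [ 0.4745 -0.3837  0.1427] jaw -4.3 x_tool [-0.0041 -0.0051 -1.    ] gap 0.0471 F [-0.38 -0.17 -0.93] t 37.9 rows 2
[np.float64(0.1)] ([0.0314, -0.0005, 0.0004], 'x', 2)
```

View pics/w37.png

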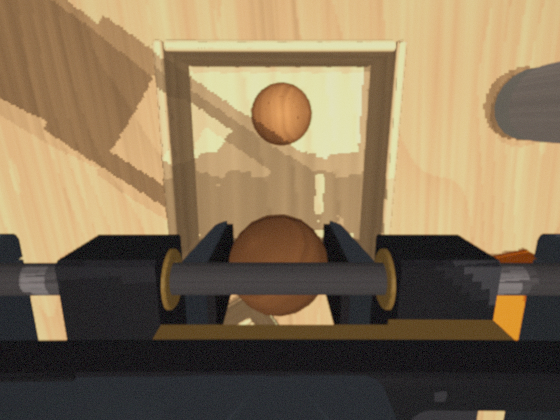

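First light foot stands at (281,114). Descend.

Request:
{"method": "arm_command", "body": {"grip": [0.03,0.03], "delta_pos": [[0.045,0,0],[0.03,0,-0.002]], "turn": [0,0]}}

```text
time_s: 38.1
eef_pos: [0.4765, -0.3842, 0.0722]
ee_rot: [0.709, 0.021, 0.704, -0.03]
wrist_force: [-1.1, 0.4, -0.7]
finger_gap: 0.0467
```

```bash
python3 settle.py 6 - 0.475 -0.385 0.02 -4.5 50
```

```text
moment [-0.083  0.111  0.036] tq [ 7.000e-02 -4.620e+01 -1.961e+01  1.000e-02  3.000e-02  0.000e+00]
now [ 0.4781 -0.3866  0.0757] jaw -4.19 x_tool [ 0.0105 -0.0167 -0.9998] gap 0.0468 F [-0.29 -0.49 -0.56] t 38.4 rows 2
[np.float64(0.15)] ([0.0278, 0.0011, -0.002], 'x', 2)
```

Request:
{"method": "arm_command", "body": {"grip": [0.03], "delta_pos": [[0.04,0.001,-0.002]], "turn": [0]}}

```text
time_s: 38.5
eef_pos: [0.4816, -0.3899, 0.0423]
ee_rot: [0.715, 0.016, 0.698, -0.035]
wrist_force: [0.6, -1.3, -1.8]
finger_gap: 0.0472
```

```bash
python3 settle.py 6 w38.png 0.475 -0.385 0.018 -4.5 50
```

```text
moment [-0.103  0.023 -0.012] tq [ 2.000e-02 -4.705e+01 -1.838e+01  1.000e-02  3.000e-02  0.000e+00]
now [ 0.4777 -0.387   0.0377] jaw -4.18 x_tool [ 0.013  -0.0188 -0.9997] gap 0.047 F [ 0.15  0.64 -0.75] t 38.8 rows 1
[np.float64(0.32)] ([0.0196, 0.0022, -0.0032], 'x', 1)
```

View pics/w38.png

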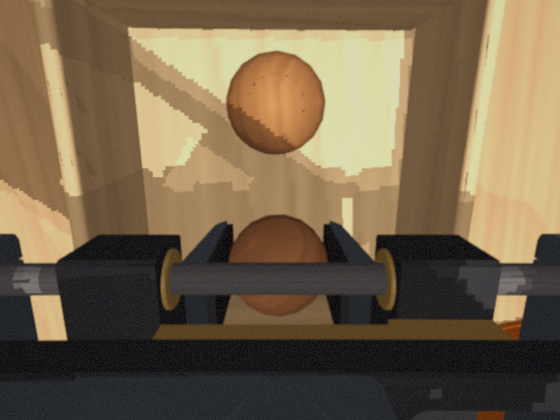

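Request:
{"method": "arm_command", "body": {"grip": [0.03], "delta_pos": [[0.015,0.002,-0.003]], "turn": [0]}}

```text
time_s: 38.9
eef_pos: [0.4776, -0.3872, 0.0261]
ee_rot: [0.714, 0.018, 0.699, -0.034]
wrist_force: [-0.8, -0.6, -0.9]
finger_gap: 0.0473
```

```bash
python3 settle.py 5 - 0.475 -0.385 0.018 -4.5 50
```

```text
moment [-0.092  0.026  0.043] tq [ 0.000e+00 -4.752e+01 -1.800e+01  1.000e-02  0.000e+00  0.000e+00]
now [ 0.4757 -0.3856  0.0238] jaw -4.19 x_tool [ 0.0145 -0.0201 -0.9997] gap 0.0469 F [-0.25  0.   -0.38] t 39.15 rows 1
[np.float64(0.31)] ([0.0058, 0.0007, -0.0009], 'x', 1)
```

Request:
{"method": "arm_command", "body": {"grip": [0.03], "delta_pos": [[0.003,0.001,-0.001]], "turn": [0]}}

```text
time_s: 39.25
eef_pos: [0.4757, -0.3853, 0.0219]
ee_rot: [0.713, 0.018, 0.7, -0.033]
wrist_force: [0.9, -0.2, -0.2]
finger_gap: 0.0469
```

```bash
python3 settle.py 4 - 0.475 -0.385 0.018 -4.5 50
```

```text
moment [-0.034  0.01   0.008] tq [ 0.000e+00 -4.782e+01 -1.812e+01  1.000e-02 -3.000e-02  0.000e+00]
now [ 0.4749 -0.3847  0.0209] jaw -4.19 x_tool [ 0.0147 -0.0202 -0.9997] gap 0.0469 F [ 0.24  0.17 -0.69] t 39.45 rows 1
[np.float64(0.31)] ([0.003, -0.0003, 0.0001], 'x', 1)
```

Request:
{"method": "arm_command", "body": {"grip": [0.03], "delta_pos": [[0.003,0,0]], "turn": [0]}}

```text
time_s: 39.55
eef_pos: [0.4753, -0.385, 0.0183]
ee_rot: [0.712, 0.019, 0.701, -0.033]
wrist_force: [0.3, -0.3, -1.0]
finger_gap: 0.0465
```

```bash
python3 settle.py 3 - 0.475 -0.385 0.018 -4.5 50
```

```text
moment [-0.033  0.023 -0.029] tq [ 0.000e+00 -4.786e+01 -1.801e+01  1.000e-02 -4.000e-02  0.000e+00]
now [ 0.4748 -0.3846  0.0177] jaw -4.19 x_tool [ 0.0142 -0.0199 -0.9997] gap 0.047 F [ 0.21  0.4  -0.57] t 39.7 rows 1
[np.float64(0.31)] ([-0.0003, -0.0004, 0.0002], 'x', 1)
```

Request:
{"method": "arm_command", "body": {"grip": [0.03], "delta_pos": [[0.001,0,0]], "turn": [0]}}

```text
time_s: 39.8
eef_pos: [0.4749, -0.3847, 0.0167]
ee_rot: [0.712, 0.019, 0.701, -0.033]
wrist_force: [-0.2, 1.1, -0.3]
finger_gap: 0.0472
```

```bash
python3 settle.py 3 - 0.475 -0.385 0.018 -4.5 50
```

```text
moment [-0.081  0.068 -0.003] tq [-0.000e+00 -4.784e+01 -1.796e+01  1.000e-02 -4.000e-02  0.000e+00]
now [ 0.4748 -0.3846  0.0166] jaw -4.19 x_tool [ 0.0141 -0.0198 -0.9997] gap 0.0469 F [-0.43  0.02 -0.14] t 39.95 rows 1
[np.float64(0.31)] ([-0.0014, -0.0004, 0.0002], 'x', 1)
```

Request:
{"method": "arm_command", "body": {"grip": [0.03], "delta_pos": [[0.001,0,0]], "turn": [0]}}

```text
time_s: 40.05
eef_pos: [0.4749, -0.3849, 0.0163]
ee_rot: [0.712, 0.019, 0.701, -0.033]
wrist_force: [-1.3, 1.1, 9.4]
finger_gap: 0.0471
```

```bash
python3 settle.py 3 - 0.475 -0.385 0.018 -4.5 50
```

```text
moment [0.101 0.341 0.008] tq [  0.28 -44.66 -17.2    0.14  -0.52   0.  ]
now [ 0.4749 -0.3848  0.0163] jaw -4.18 x_tool [ 0.0144 -0.0202 -0.9997] gap 0.047 F [-1.35 -0.25  4.39] t 40.2 rows 1
[np.float64(0.32)] ([-0.0017, -0.0002, 0.0001], 'x', 1)
```

Contact. Release, rise, and look.

Request:
{"method": "arm_command", "body": {"grip": [0.054,0.056,0.056], "delta_pos": [[-0.0005,0,0],[0,0,0],[0,0,0]], "turn": [0,0,0]}}

```text
time_s: 40.5
eef_pos: [0.4752, -0.3849, 0.0168]
ee_rot: [0.712, 0.019, 0.701, -0.033]
wrist_force: [-0.5, -0.1, 0.7]
finger_gap: 0.056
```

Request:
{"method": "arm_command", "body": {"grip": [0.056,0.056,0.056,0.06,0.06], "delta_pos": [[-0.015,0,0],[-0.035,0,0],[-0.04,0,0],[-0.045,0,0],[-0.04,0,0]], "turn": [0,0,0,0,0]}}

```text
time_s: 41.0
eef_pos: [0.4694, -0.3785, 0.1885]
ee_rot: [0.707, 0.023, 0.706, -0.029]
wrist_force: [0.2, -1.2, -1.1]
finger_gap: 0.06
```

```bash
python3 settle.py 6 w39.png 0.514 0.154 0.2 2.75 45
```

```text
moment [-0.123  0.079  0.01 ] tq [ 1.000e-02 -4.527e+01 -2.347e+01  2.000e-02  3.000e-02  0.000e+00]
now [ 0.4686 -0.378   0.185 ] jaw -4.2 x_tool [-0.0016 -0.0063 -1.    ] gap 0.0599 F [ 0.61  0.96 -0.  ] t 41.3 rows 12
[np.float64(-0.58)] [[-0.0015, 0.0445, 0.0005], [-0.0015, 0.0445, 0.001], [-0.0015, 0.0445, 0.0014], [-0.0015, 0.0444, 0.0019], [-0.0015, 0.0444, 0.0023], [-0.0015, 0.0444, 0.0028], [-0.0015, 0.0444, 0.0032], [-0.0015, 0.0443, 0.0037], [-0.0015, 0.0443, 0.0041], [-0.0015, 0.0442, 0.0046], [-0.0015, 0.0442, 0.005], [-0.0015, 0.0441, 0.0055]]
```

View pics/w39.png

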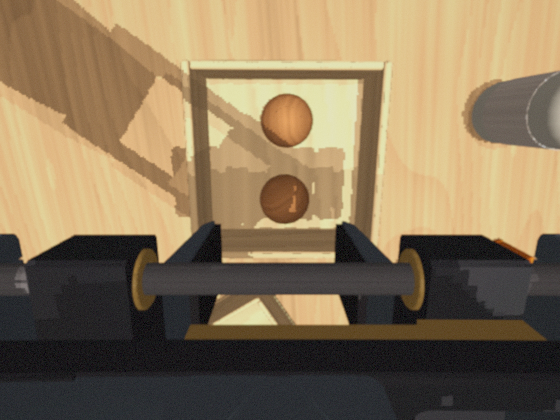

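Request:
{"method": "arm_command", "body": {"grip": [0.06,0.06,0.06,0.06,0.06], "delta_pos": [[0,0.044,0.0005],[0,0.044,0.001],[0,0.044,0.0015],[0,0.044,0.002],[0,0.044,0.0025]], "turn": [-0.6,-0.6,-0.6,-0.6,-0.6]}}

```text
time_s: 41.8
eef_pos: [0.4839, -0.1551, 0.1728]
ee_rot: [0.701, 0.01, 0.713, -0.01]
wrist_force: [0.8, 0.5, 0.5]
finger_gap: 0.0597
```

```bash
python3 plan.py 0.514 0.154 0.2 2.75 45
```

```text
now [ 0.4839 -0.1551  0.1728] jaw -1.66 x_tool [-1.770e-02  8.000e-04 -9.998e-01] gap 0.0597 F [0.77 0.53 0.45] t 41.8 rows 7
[np.float64(-0.63)] [[-0.0039, 0.0443, 0.003], [-0.0039, 0.0442, 0.0034], [-0.0039, 0.0442, 0.0039], [-0.0039, 0.0441, 0.0044], [-0.0039, 0.0441, 0.0049], [-0.0039, 0.044, 0.0054], [-0.0039, 0.044, 0.0059]]
```

Request:
{"method": "arm_command", "body": {"grip": [0.06,0.06,0.06,0.06,0.06], "delta_pos": [[-0.003,0.044,0.003],[-0.003,0.044,0.003],[-0.003,0.044,0.004],[-0.003,0.044,0.004],[-0.003,0.044,0.005]], "turn": [-0.6,-0.6,-0.6,-0.6,-0.6]}}

```text
time_s: 42.3
eef_pos: [0.4984, 0.074, 0.178]
ee_rot: [0.693, -0.008, 0.72, 0.01]
wrist_force: [0.7, 0.2, -0.4]
finger_gap: 0.0603
```

Request:
{"method": "arm_command", "body": {"grip": [0.06], "delta_pos": [[0,0.044,0.005]], "turn": [-0.6]}}

```text
time_s: 42.4
eef_pos: [0.5015, 0.1198, 0.1764]
ee_rot: [0.692, -0.012, 0.721, 0.013]
wrist_force: [1.0, 0.4, 0.8]
finger_gap: 0.0606
```

```bash
cat > knob.py <<'E'
from h import *
import sys
p,d,K,k1,R,t=cam('wrist');cv2.imwrite(sys.argv[1],p)
X=cloud(d,K,k1,R,t).reshape(-1,3)
k=(X[:,2]>.1)&(X[:,2]<.13)&(abs(X[:,0]-.515)<.03)&(abs(X[:,1]-float(sys.argv[2]))<.04);P=X[k]
print(len(P),cv2.minEnclosingCircle((P[:,:2]*1000).astype(np.float32)) if len(P) else '', P[:,2].max() if len(P) else '')
E
python3 settle.py 5 - 0.514 0.154 0.15 2.75 45; python3 knob.py pics/w40.png 0.155
```

```text
moment [-0.081  0.031 -0.031] tq [  1.02 -37.14 -21.93   0.18   0.17  -0.  ]
now [0.5015 0.1177 0.1764] jaw 2.04 x_tool [-4.140e-02  9.000e-04 -9.991e-01] gap 0.0602 F [ 0.42 -0.35  0.18] t 42.65 rows 2
[np.float64(-0.36)] ([0.013, 0.0179, 0.0074], 'x', 2)
1480 ((513.3795776367188, 154.8564910888672), 15.396013259887695) 0.1148336835885018
```

View pics/w40.png

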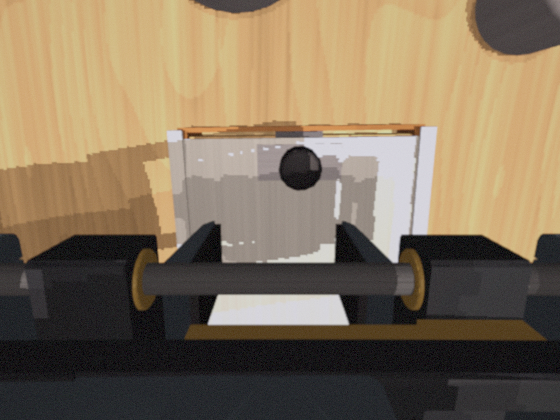

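Request:
{"method": "arm_command", "body": {"grip": [0.06,0.06], "delta_pos": [[0.01,0.02,0.008],[0.015,0.014,0.006]], "turn": [-0.7,0]}}

```text
time_s: 42.9
eef_pos: [0.5144, 0.1484, 0.1519]
ee_rot: [0.693, -0.014, 0.72, 0.015]
wrist_force: [-0.8, -0.3, 0.2]
finger_gap: 0.0598
```

```bash
python3 settle.py 5 - 0.5135 0.155 0.082 2.75 45; python3 knob.py pics/w41.png 0.155
```

```text
moment [-0.045 -0.058  0.001] tq [  0.18 -38.89 -21.04   0.12   0.19  -0.  ]
now [0.5134 0.1483 0.1519] jaw 2.41 x_tool [-4.030e-02 -1.000e-04 -9.992e-01] gap 0.0596 F [-0.76  0.1  -0.42] t 43.15 rows 2
[np.float64(-0.17)] ([0.0349, 0.0033, 0.0016], 'x', 2)
1728 ((513.37890625, 154.98886108398438), 15.488227844238281) 0.11447576158430052
```

Request:
{"method": "arm_command", "body": {"grip": [0.06,0.06], "delta_pos": [[0.035,0.004,0.002],[0.025,0.002,0.002]], "turn": [-0.3,0]}}

```text
time_s: 43.4
eef_pos: [0.5187, 0.1542, 0.0957]
ee_rot: [0.697, -0.015, 0.717, 0.017]
wrist_force: [0.0, -0.0, -0.3]
finger_gap: 0.0602
```

```bash
python3 settle.py 5 w42.png 0.5135 0.155 0.081 2.75 45
```

```text
moment [-0.095  0.006  0.001] tq [ 1.000e-02 -4.007e+01 -1.904e+01  1.000e-01  1.600e-01 -0.000e+00]
now [0.5198 0.1547 0.0976] jaw 2.63 x_tool [-0.0262  0.0034 -0.9997] gap 0.06 F [-0.17  0.29  0.63] t 43.65 rows 1
[np.float64(-0.12)] ([0.0168, 0.0006, -0.0059], 'x', 1)
```

View pics/w42.png

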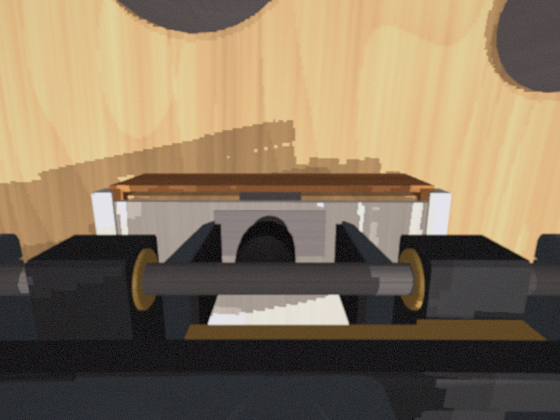

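Knob at (265,265), ~6 mm left of centre; correct and lower.

Request:
{"method": "arm_command", "body": {"grip": [0.06], "delta_pos": [[0.015,0.001,-0.006]], "turn": [0]}}

```text
time_s: 43.75
eef_pos: [0.5165, 0.1559, 0.0858]
ee_rot: [0.7, -0.014, 0.713, 0.018]
wrist_force: [-0.0, -0.4, -0.7]
finger_gap: 0.0601
```

```bash
python3 settle.py 5 w43.png 0.5135 0.155 0.081 2.75 45
```

```text
moment [-0.056  0.05  -0.044] tq [ 2.000e-02 -4.052e+01 -1.871e+01  1.000e-01  1.500e-01 -0.000e+00]
now [0.5143 0.1555 0.084 ] jaw 2.63 x_tool [-0.024   0.0039 -0.9997] gap 0.0604 F [0.04 0.57 0.06] t 44.0 rows 1
[np.float64(-0.12)] ([0.003, -0.0005, -0.0007], 'x', 1)
```

Request:
{"method": "arm_command", "body": {"grip": [0.04,0.02,0.0,0.0,0.0], "delta_pos": [[0.001,0,0],[0,0,0],[0,0,0],[0,0,0],[0,0,0]], "turn": [0,0,0,0,0]}}

```text
time_s: 44.5
eef_pos: [0.5125, 0.1555, 0.085]
ee_rot: [0.697, -0.014, 0.717, 0.018]
wrist_force: [1.5, 0.5, 0.1]
finger_gap: 0.0309
```

```bash
python3 settle.py 4 w44.png 0.5135 0.155 0.081 2.75 45
```

```text
moment [-0.114  0.194 -0.005] tq [-2.800e-01 -3.929e+01 -1.960e+01  5.000e-02 -4.400e-01  1.000e-02]
now [0.5126 0.1556 0.0849] jaw 2.58 x_tool [-0.0279  0.0042 -0.9996] gap 0.0303 F [-3.81  0.32  2.04] t 44.7 rows 1
[np.float64(-0.17)] ([0.0039, -0.0006, 0.0009], 'x', 1)
```

View pics/w44.png

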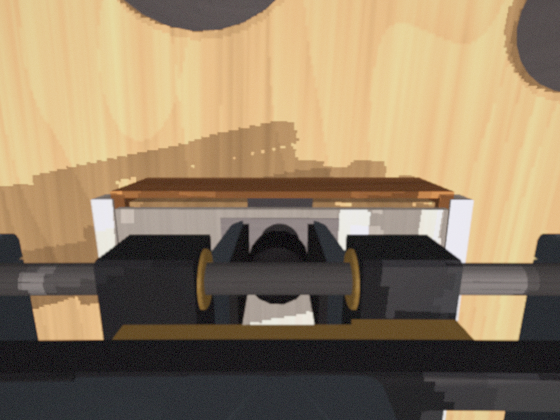

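Knob gripped (277,263). Check containers once, then pull up.

Request:
{"method": "arm_command", "body": {"grip": [0.0,0.0,0.0], "delta_pos": [[-0.006,0,0],[-0.006,0,0],[-0.001,0,0]], "turn": [0,0,0]}}

```text
time_s: 45.0
eef_pos: [0.5125, 0.1554, 0.0958]
ee_rot: [0.696, -0.014, 0.717, 0.017]
wrist_force: [0.4, 1.1, -9.9]
finger_gap: 0.031
```

```bash
python3 settle.py 3 - 0.5205 0.010 0.096 2.75 45; python3 cont.py
```

```text
moment [ 0.115 -0.572 -0.063] tq [-3.600e-01 -4.535e+01 -2.178e+01  4.000e-02  8.800e-01  4.000e-02]
now [0.5125 0.1554 0.0956] jaw 2.59 x_tool [-0.0301  0.0037 -0.9995] gap 0.0306 F [-0.13  0.4  -8.97] t 45.15 rows 4
[np.float64(-0.04)] ([-0.0003, -0.0364, 0.0003], 'x', 4)
top tin 130 [0.4484 0.3604]
top crate 344 [ 478.1 -345.9] [166.3 165.5] 85.4
side tin 116 [0.4488 0.3611]
side crate 687 [ 478.3 -348.4] [167.6 167. ] 86.07
```

Request:
{"method": "arm_command", "body": {"grip": [0.0,0.0,0.0,0.0], "delta_pos": [[-0.0015,-0.015,0],[-0.0005,-0.02,0],[-0.0005,-0.02,0],[-0.0005,-0.02,0]], "turn": [0,0,0,0]}}

```text
time_s: 45.65
eef_pos: [0.5163, 0.0799, 0.0974]
ee_rot: [0.696, -0.015, 0.717, 0.019]
wrist_force: [0.9, 2.1, -10.7]
finger_gap: 0.0306
```

```bash
python3 plan.py 0.5205 0.010 0.096 2.75 45
```

```text
now [0.5163 0.0799 0.0974] jaw 2.74 x_tool [-0.0299  0.0058 -0.9995] gap 0.0306 F [  0.89   2.1  -10.73] t 45.65 rows 2
[np.float64(-0.0)] ([0.0004, -0.035, 0.0005], 'x', 2)
```

Request:
{"method": "arm_command", "body": {"grip": [0.0,0.0,0.0,0.0], "delta_pos": [[0.0005,-0.02,0],[0.0005,-0.02,0],[0,-0.016,0],[0,-0.008,0]], "turn": [0,0,0,0]}}

```text
time_s: 46.05
eef_pos: [0.5197, 0.0109, 0.0958]
ee_rot: [0.697, -0.013, 0.717, 0.018]
wrist_force: [1.4, 2.9, -9.7]
finger_gap: 0.0306
```

```bash
python3 settle.py 1 - 0.5205 0.010 0.096 2.75 45
```

```text
moment [-0.29  -0.528  0.024] tq [ 5.000e-01 -4.389e+01 -2.113e+01  1.000e-02  1.010e+00  1.000e-02]
now [0.5198 0.0113 0.0958] jaw 2.45 x_tool [-0.028   0.0088 -0.9996] gap 0.0304 F [ 1.49 -0.44 -8.92] t 46.1 rows 1
[np.float64(-0.3)] ([-0.0002, -0.0013, 0.0007], 'x', 1)
```

Request:
{"method": "arm_command", "body": {"grip": [0.0,0.0], "delta_pos": [[0,-0.004,0],[0,-0.002,0]], "turn": [0,0]}}

```text
time_s: 46.3
eef_pos: [0.5198, 0.011, 0.0958]
ee_rot: [0.697, -0.005, 0.717, 0.021]
wrist_force: [1.1, 6.1, -9.6]
finger_gap: 0.0305
```

At the shut stop (+6 N in y, no further travel). Lower and release.

Request:
{"method": "arm_command", "body": {"grip": [0.0,0.0,0.05,0.06,0.06], "delta_pos": [[0.005,0,0],[0.006,0,0],[0,0,0],[0,0,0],[0,0,0]], "turn": [0,0,0,0,0]}}

```text
time_s: 46.8
eef_pos: [0.5208, 0.011, 0.0873]
ee_rot: [0.698, -0.006, 0.715, 0.021]
wrist_force: [0.0, 0.5, 0.6]
finger_gap: 0.0512
```

Request:
{"method": "arm_command", "body": {"grip": [0.06,0.06,0.06,0.06,0.06], "delta_pos": [[-0.03,0,0],[-0.04,0,0],[-0.04,0,0],[-0.04,-0.015,0],[0,-0.02,0]], "turn": [0,0,0,0,0]}}

```text
time_s: 47.3
eef_pos: [0.5258, -0.0267, 0.2445]
ee_rot: [0.698, -0.008, 0.715, 0.022]
wrist_force: [0.7, -1.0, -0.2]
finger_gap: 0.0599
```

```bash
python3 settle.py 6 w45.png 0.5205 0.010 0.096 2.75 45;python3 knob.py pics/w46.png 0.01; python3 cont.py c5
```

```text
moment [-0.183  0.029 -0.042] tq [ -0.28 -37.57 -23.51   0.12   0.22   0.  ]
now [ 0.522  -0.0259  0.2371] jaw 2.37 x_tool [-0.0387  0.0202 -0.999 ] gap 0.0599 F [-0.07  0.45 -0.54] t 47.6 rows 4
[np.float64(-0.09)] ([0.0354, 0.0082, 0.0013], 'x', 4)
935 ((520.5795288085938, 10.451263427734375), 15.39231014251709) 0.1148481940853769
top tin 172 [0.4483 0.3608]
top crate 351 [ 478.1 -345.9] [166.1 165.7] 85.54
side tin 113 [0.4483 0.3614]
side crate 672 [ 478.3 -349. ] [170.1 166.4] 85.42
```

View pics/w46.png

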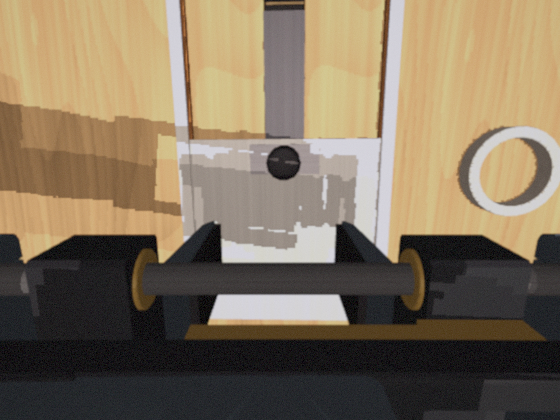

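View pics/c5_side.png

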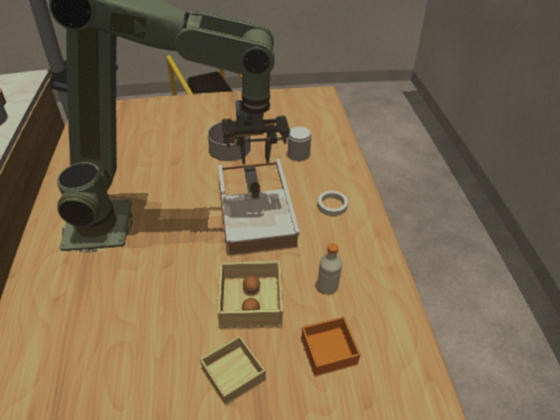

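View pics/c5_top.png

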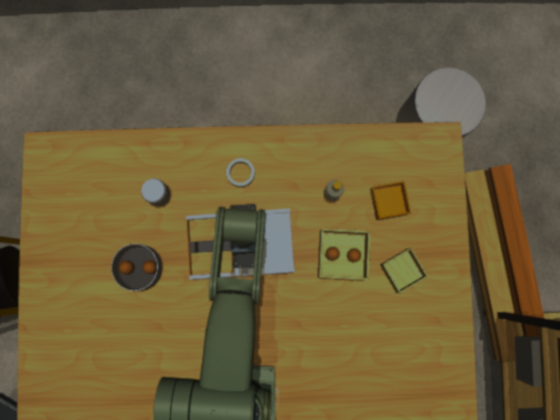

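```bash
python3 -c "
from workcell import manip
print(manip.sign_off())"
```

```text
the job is handed in; nothing more can be done
None
```

The job is done and handed in, at about 48 s of the 210 s allowed. No verdict was reported.

- **Cover opened:** I pulled the plunger up, slid the cover open against its stop and let the pin drop.
- **Feet sorted:** All four feet were there. Two weighed about 3 N in the hand, so they went in the tin. The other two weighed about 1 N or less, so they went in the plywood box. Each was lowered until the wrist force showed it touching the bottom before I let go; the hardest touch was about 19 N, against the 40 N limit.
- **Cover shut:** I slid the cover back until it met the shut stop and released the knob.

**Last checks:**
- **Knob:** its centre measured (0.5206, 0.0105) with its top at 0.1148 m, the same as at the start within 1 mm.
- **Feet:** two show standing in the tin and two in the box.
- **Containers:** the tin and box are upright and did not move; I saw no knock to either.
- **Bystanders:** the glue, tape and varnish look unmoved in the final pictures; I did not measure them again.

No check failed. Three minor mismatches:
- The top and side cameras disagreed by 2–3 mm on the box's position.
- An early estimate of the knob's position from the case rails was about 4 mm off the camera readings.
- The tool drifted to about 3° of tilt partway through and was only partly brought back, with no visible effect on how the feet stand.

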